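# Open and load a dry block heater in number order, snap its lid on and start it

## Task

Load the dry block heater: pull off its lid and lay it right way up on the free bench, then take the vials from the white stand one at a time in number order, lowest first, and stand each fully down in the well of its own number (nest 1 to well 1 and so on, counted by the dots; where the stand has no vial the well stays empty). Then put the lid back on the heater, press it down until it snaps home at both ends and lies flush on the deck, and last press the start button; keep the vials upright and leave the other things on the bench where they are.

Things in the scene. Friction and masses are not known exactly. Their poses are not given: they have to be found in the camera images.
- heater: Dry block heater, a white box fixed on the bench, its flat deck 62 mm up. Origin on the bench under the lid seat's middle; it spans x -118..+58, y -142..+142 mm; +x to its back, +y to its left seen from the robot. An aluminium block in the deck (64 x 220 mm, flush with it) has six wells in a row along y; 1 to 6 dots in front of them, well 1 at the left (+y) end. Display and start button in front.
- lid_seat (a point): Middle of the lid seat at deck height, axes as the heater's; the lid's origin when home. Eight round-topped steel pins, 8 mm thick, 20 mm high, guide the lid with 1.5 mm play: at x +-45.5, y +-72 and at x +-30, y +-114.5 mm. Mid-ends (x +-12, y +-117..130 mm): dark catch housings 17 mm high with sprung balls. Free bench for the lid: world x 0.41..0.65, y -0.47..-0.34.
- lid: The heater's hollow cover, clear with grey rims, 80 (x) x 218 (y) x 50 mm, 0.2 kg, at first snapped on; about 12 N upward frees it. Origin: middle of its lower edge. Grey fin handle on top along y, 18 thick x 96 long x 32 mm high, top 82 mm above the origin. Fits either way round. Set in the seat it rests on the catch balls 10 mm high; about 15 N down on the handle snaps it home.
- stand: White vial stand, a block 228 (x) x 52 x 30 mm high, fixed on the bench, origin under its middle. Six round nests in a row along x, 36 mm apart, 28 mm wide, 17.5 mm deep, one to six dots beside them; nest 1 is at its -x end (nearest the robot), nest 6 at its +x end.
- start (a joint): The start button, white, 19 mm wide, in a grey housing on the right of the heater's front deck; 0 = up, fully down at 4 mm (0.004) against a 4 N spring; counts as pressed beyond 2.5 mm. It springs back.
- start_top (a point): Top of the start button's cap; it is pressed straight down.
- timer: Grey-white bench timer 64 x 68 x 21 mm, bystander, origin under its middle.
- amber_bottle: Brown bottle with a black cap, 52 mm wide, 114 mm high, bystander, origin under its middle.
- marker: Black marker pen, 120 mm long, lying, bystander, origin under its middle.
- well1 (a point): Middle of the floor of well 1 of the heater, 20 mm below the top of the block; the well is 28 mm wide, 36 mm from the next; axes as the heater's.
- vial1: Capped glass vial 1, 25 mm wide, 54 mm high, 28 g (cap: top 10 mm, 21.6 mm wide), upright; the lid clears it. Origin: middle of its underside. It stands in nest 1 of the stand, and 36.5 mm of it show above the stand; fully home in a well, 34 mm show above the block. Not there in some runs (its nest is then empty).
- well2 (a point): Middle of the floor of well 2 of the heater, 20 mm below the top of the block; the well is 28 mm wide, 36 mm from the next; axes as the heater's.
- vial2: Capped glass vial 2, 25 mm wide, 54 mm high, 28 g (cap: top 10 mm, 21.6 mm wide), upright; the lid clears it. Origin: middle of its underside. It stands in nest 2 of the stand, and 36.5 mm of it show above the stand; fully home in a well, 34 mm show above the block. Not there in some runs (its nest is then empty).
- well3 (a point): Middle of the floor of well 3 of the heater, 20 mm below the top of the block; the well is 28 mm wide, 36 mm from the next; axes as the heater's.
- vial3: Capped glass vial 3, 25 mm wide, 54 mm high, 28 g (cap: top 10 mm, 21.6 mm wide), upright; the lid clears it. Origin: middle of its underside. It stands in nest 3 of the stand, and 36.5 mm of it show above the stand; fully home in a well, 34 mm show above the block. Not there in some runs (its nest is then empty).
- well4 (a point): Middle of the floor of well 4 of the heater, 20 mm below the top of the block; the well is 28 mm wide, 36 mm from the next; axes as the heater's.
- vial4: Capped glass vial 4, 25 mm wide, 54 mm high, 28 g (cap: top 10 mm, 21.6 mm wide), upright; the lid clears it. Origin: middle of its underside. It stands in nest 4 of the stand, and 36.5 mm of it show above the stand; fully home in a well, 34 mm show above the block. Not there in some runs (its nest is then empty).
- well5 (a point): Middle of the floor of well 5 of the heater, 20 mm below the top of the block; the well is 28 mm wide, 36 mm from the next; axes as the heater's.
- vial5: Capped glass vial 5, 25 mm wide, 54 mm high, 28 g (cap: top 10 mm, 21.6 mm wide), upright; the lid clears it. Origin: middle of its underside. It stands in nest 5 of the stand, and 36.5 mm of it show above the stand; fully home in a well, 34 mm show above the block. Not there in some runs (its nest is then empty).
- well6 (a point): Middle of the floor of well 6 of the heater, 20 mm below the top of the block; the well is 28 mm wide, 36 mm from the next; axes as the heater's.
- vial6: Capped glass vial 6, 25 mm wide, 54 mm high, 28 g (cap: top 10 mm, 21.6 mm wide), upright; the lid clears it. Origin: middle of its underside. It stands in nest 6 of the stand, and 36.5 mm of it show above the stand; fully home in a well, 34 mm show above the block. Not there in some runs (its nest is then empty).
There are look-alikes about, which are no part of the job. What is shaped like the vial1 but red or yellow is not meant.

How it is judged (in metres and radians):
On the way, in this order (a step that is already met when the one before it is completed fails the run):
1. the lid is off the heater and lies right way up on the bench, let go (horizontal distance between lid and lid_seat above 0.1 m and height (world z) of lid below 0.006 m and angle between lid's own z axis and vertical below 0.05 rad and contact force between the fingers and lid below 0.2 N), for 0.3 s.
2. vial 1 stands upright and fully down in well 1, let go (horizontal distance between vial1 and well1 below 0.005 m and z of vial1 in the frame of well1 below 0.004 m and angle between vial1's own z axis and vertical below 0.12 rad and contact force between the fingers and vial1 below 0.2 N), for 0.3 s.
3. vial 2 stands upright and fully down in well 2, let go (horizontal distance between vial2 and well2 below 0.005 m and z of vial2 in the frame of well2 below 0.004 m and angle between vial2's own z axis and vertical below 0.12 rad and contact force between the fingers and vial2 below 0.2 N), for 0.3 s.
4. vial 3 stands upright and fully down in well 3, let go (horizontal distance between vial3 and well3 below 0.005 m and z of vial3 in the frame of well3 below 0.004 m and angle between vial3's own z axis and vertical below 0.12 rad and contact force between the fingers and vial3 below 0.2 N), for 0.3 s.
5. vial 4 stands upright and fully down in well 4, let go (horizontal distance between vial4 and well4 below 0.005 m and z of vial4 in the frame of well4 below 0.004 m and angle between vial4's own z axis and vertical below 0.12 rad and contact force between the fingers and vial4 below 0.2 N), for 0.3 s.
6. vial 5 stands upright and fully down in well 5, let go (horizontal distance between vial5 and well5 below 0.005 m and z of vial5 in the frame of well5 below 0.004 m and angle between vial5's own z axis and vertical below 0.12 rad and contact force between the fingers and vial5 below 0.2 N), for 0.3 s.
7. vial 6 stands upright and fully down in well 6, let go (horizontal distance between vial6 and well6 below 0.005 m and z of vial6 in the frame of well6 below 0.004 m and angle between vial6's own z axis and vertical below 0.12 rad and contact force between the fingers and vial6 below 0.2 N), for 0.3 s.
8. the lid is pressed home, flush on the deck (horizontal distance between lid and lid_seat below 0.004 m and z of lid in the frame of lid_seat below 0.0025 m and angle between lid's own z axis and vertical below 0.03 rad and angle between the y axis of lid and the y axis of heater, either way round below 0.05 rad), for 0.3 s.
9. the start button is pressed (value of joint start above 0.0025 m), for 0.05 s.
At the end, for the whole second after the job is handed in: Every vial present stands upright (within 7 degrees) and let go in the well of its own number, within 5 mm of its middle and 4 mm of its floor; the lid lies on the seat within 4 mm, no more than 2.5 mm above flush, level within 1.7 degrees, at rest; the start button is up again (all of step 2 and all of step 3 and all of step 4 and all of step 5 and all of step 6 and all of step 7 and all of step 8 and value of joint start below 0.0015 m and linear speed of lid below 0.02 m/s); the robot touches nothing.
It fails at once if a vial is tipped over (angle between any of vial1, vial2, vial3, vial4, vial5, vial6's own z axis and vertical above 0.8 rad).
It fails at once if the timer, the brown bottle or the marker pen is moved from its place (distance of any of timer, amber_bottle, marker from where it was at the start of the episode above 0.03 m).
Of vial1, vial2, vial3, vial4, vial5, vial6 only 4 to 6 are there at a start; the rules pass over those that are not, and their reading is None.
At some moment in a run one of lid may be knocked a few centimetres aside while the robot is not near it.
It also fails if it takes over 200 s, if anything falls off the work surface, if the arm or the gripper's body presses on something with over 40 N, if the wrist force passes 120 N, or if a joint passes its speed limit or range.

## Robot

A 7-joint arm with a two-finger parallel gripper is mounted at the origin on a cart in front of the work surface, level with it; the furniture and walls round the work are solid. World frame = base frame: x ahead of the robot, y to its left, z up, the work surface at z = 0. Lengths are in m, angles in degrees, forces in N, time in s.
With the tool pointing down it reaches from about 0.4 to 0.9 m from the base axis. Payload 5.5 kg.
Tool frame: the origin (TCP) lies between the finger pads; the fingertips stand 14 mm ahead of it and the grasp point (between the pads) lies 5 mm behind it; z points along the fingers, y is the line along which they close (so a half turn about z gives the same grasp; the last joint's range is limited). The gripper opens to 85 mm and grips with 20 to 120 N. Pads are 22 mm wide; open, the fingers measure 114 mm over their backs; the gripper's body (76 mm by 85 mm) begins 54 mm behind the grasp point. The pads swing forward as they close: fully open they stand 13 mm farther back than shut.
Start: joints at [-48.518, 28.699, -24.465, 88.831, 12.651, 65.22, -12.049], TCP at [0.289, 0.582, 0.209] pointing down, gripper open.
Joint ranges: [-164.97, 164.97], [-17.58, 116.51], [-87.97, 89.64], [11.32, 138.91], [-80.73, 260.73], [10.89, 115.49], [-147.41, 147.41]. Speed limits (degrees/s): [147.25, 147.25, 180, 180, 180, 180, 180].

## Interface

Orientations are given as a 3x3 rotation matrix whose columns are the frame's x, y, z axes.
In Python, from plant import manip gives the robot as it stands. The module is installed in compiled form; this text tells all that it offers.
- The arm moves only by the tool arm_command, never from a script. Its arguments are lists of equal length, an entry for each row: "xyz": the shift along the world's x, y, z scaled (see below), a list of three; "rot": the turn, a rotation vector about the world's x, y, z scaled (see below), a list of three; "grip": the finger opening in mm, from 0 to 85.4. In form: {"xyz": [[x, y, z], ...], "rot": [[ax, ay, az], ...], "grip": [grip, ...]}. A call has 1 to 20 rows; each row shifts and turns the commanded pose from where the row before left it; what a row does not reach is not made up. The controller multiplies each number of a shift by 0.3 m and each number of a turn by 180 degrees. A row lasts 1/10 s, in which the tool goes at most 50 mm and 8.59 degrees, less where a joint would pass 70% of its speed; a pose out of reach is approached as far as the arm can. A call with a number of a shift or a turn outside -1 to 1 is refused whole. A call with a gripper value outside its range is refused whole. The fingers move at their own pace and stop on an object; the grip force is fixed at half the most. Time passes only in rows, so rows that do not move let the fingers close. It gives the time, the measured TCP pose, the force, the opening and the grip force at its end, in the units of the state.
- manip.get_state(): the state, without advancing time (a new reading comes with each control period).
- manip.grab_frame(name): name is "scene" or "side" or "wrist"; returns a dict with "pixels" (384x512x3 uint8, red, green, blue), "K" (3x3 intrinsics, pixels), "extrinsics" (4x4, takes a point from camera to world coordinates). Camera axes: x right, y down, z forward; pixel columns grow to the right and rows downward; lengths in m; the calibration is good to about 2 mm. A picture is of the moment at which its call begins. There is no depth.
- manip.job_done(): hands the job in; it is judged then, once.
Trained networks look in a picture, given as the dict that the camera call returned (one of the last four; its "shot" number tells which), for a name from the list of things; names that differ only in an ending like _2 or _b are one class to them, and where a whole thing is asked for, a point or a joint stands for the part that bears it (a point fixed in the world has none). Each returns a list of dicts, best first, with "conf" (0 to 1); they miss things now and then, are a little off and sometimes report something else, mostly with a low value. They report only what shows in the picture. A call takes as long as a camera call. They do not tell look-alikes from the thing itself.
- manip.trace(target, picture): "mask" (384x512 bool, what is visible of it) and "rect" ([left, top, right, bottom] in pixels, round what is visible of it).
The state is a dict: "time": time; "joints": joint angles; "qvel": joint speeds; "joint_efforts": joint torques, N m; "tcp_pos": TCP position; "eef_rot": TCP orientation; "force": force on the tool from outside, world axes, zero at the start; "wrist_torque": the same for the moment, N m; "grip_width": finger opening in m; "grasp_force": force on a finger pad.
Only numpy, scipy, OpenCV 4.12 (cv2) and the standard library are available. Lean on these libraries where they do the work, as an engineer would, in place of code of your own. Each camera call takes 0.05 s, during which the arm holds its last target. There are 200 camera calls.

## Working session

There is one attempt and no reset: what is moved stays moved. The work goes in short steps, Python scripts to look and compute and a tool call to move; the robot and the scene stay as the last step left them, time stands still between calls to the robot, and variables do not carry over. Pictures are saved under pics/ and viewed, at most 14 in all, crops included, and the job is handed in when it is done.

Besides the shell and the picture viewer there is one more tool, called after "Call:" in YAML: its name, and indented under it one key for each argument. arm_command: Moves the arm, as the interface text tells. Its arguments: {"type":"object","properties":{"xyz":{"type":"array"},"rot":{"type":"array"},"grip":{"type":"array"}},"required":["xyz","rot","grip"]}

```bash
mkdir -p pics
cat > h.py <<'E'
import numpy as np, cv2
from plant import manip
def grab(n,save=None):
    f=manip.grab_frame(n)
    if save: cv2.imwrite('pics/'+save,f['pixels'][:,:,::-1])
    return f
def proj(f,P):
    P=np.atleast_2d(P); E=np.linalg.inv(f['extrinsics']); c=P@E[:3,:3].T+E[:3,3]
    q=c@np.array(f['K']).T; return q[:,:2]/q[:,2:]
def ray(f,uv):
    E=np.array(f['extrinsics']); d=E[:3,:3]@np.linalg.solve(np.array(f['K']),[uv[0],uv[1],1.]); return E[:3,3],d/np.linalg.norm(d)
def atz(f,uv,z):
    o,d=ray(f,uv); return o+d*(z-o[2])/d[2]
def tri(obs):
    A=np.zeros((3,3));b=np.zeros(3)
    for f,uv in obs:
        o,d=ray(f,uv);M=np.eye(3)-np.outer(d,d);A+=M;b+=M@o
    return np.linalg.solve(A,b)
def st():
    s=manip.get_state(); print(round(s['time'],2),np.round(s['tcp_pos'],4),np.round(s['force'],1),round(s['grip_width'],4),s['grasp_force']); return s
E
python3 - <<'E'
from h import *
np.set_printoptions(suppress=True,precision=4)
s=st();print(np.array(s['eef_rot']))
for n in ['scene','side','wrist']:
    f=grab(n,n+'0.png');print(n,np.array(f['K'])[0],np.array(f['extrinsics']))
    for t in ['heater','lid','stand','start','vial1','timer','amber_bottle','marker']:
        for r in manip.trace(t,f)[:8]: print(t,round(r['conf'],2),r['rect'],int(r['mask'].sum()))
E
```

```text
0.0 [0.2888 0.5815 0.2082] [-0.8  0.1  0.5] 0.0858 0.0
[[-0.8957  0.4446 -0.0009]
 [ 0.4446  0.8957 -0.0017]
 [ 0.     -0.0019 -1.    ]]
scene [409.4116   0.     256.4142] [[-0.6813 -0.3494  0.6433 -0.0607]
 [-0.7318  0.3015 -0.6112  0.6552]
 [ 0.0196 -0.8872 -0.4611  0.5751]
 [ 0.      0.      0.      1.    ]]
heater 0.75 [238.6, 182.0, 383.6, 252.6] 3889
lid 0.85 [284.7, 162.4, 352.0, 220.4] 2246
stand 0.55 [188.1, 231.4, 265.1, 290.4] 1580
stand 0.5 [203.5, 182.5, 384.2, 252.1] 4092
stand 0.41 [281.8, 165.2, 354.1, 220.8] 2262
stand 0.18 [267.4, 152.1, 281.7, 190.5] 584
vial1 0.77 [216.7, 231.3, 223.0, 250.6] 185
vial1 0.73 [203.9, 224.7, 216.3, 243.8] 164
vial1 0.68 [263.9, 239.7, 271.8, 261.3] 230
vial1 0.61 [240.3, 253.8, 254.6, 274.6] 250
vial1 0.51 [231.6, 214.4, 242.4, 238.7] 204
vial1 0.48 [251.6, 222.9, 265.1, 244.0] 188
vial1 0.47 [281.6, 248.0, 296.0, 272.2] 232
timer 0.72 [205.5, 182.1, 384.9, 252.8] 4019
timer 0.65 [223.4, 188.2, 248.6, 201.6] 296
timer 0.44 [241.3, 255.3, 253.9, 273.1] 195
amber_bottle 0.91 [263.1, 152.0, 280.8, 191.2] 611
side [436.1136   0.     253.
[... 344 characters left out ...]
 131.7, 336.2, 138.9] 48
vial1 0.82 [337.9, 227.8, 351.6, 257.2] 345
vial1 0.65 [323.1, 260.4, 336.6, 288.7] 336
vial1 0.64 [241.6, 223.8, 254.1, 244.7] 280
vial1 0.55 [272.0, 212.1, 282.8, 240.5] 307
vial1 0.53 [215.8, 247.6, 234.7, 271.4] 344
vial1 0.52 [258.2, 251.9, 274.5, 277.8] 283
vial1 0.52 [309.3, 229.6, 319.7, 257.2] 324
timer 0.96 [173.5, 180.5, 205.5, 206.8] 657
amber_bottle 0.78 [204.3, 120.4, 225.8, 169.8] 907
amber_bottle 0.51 [139.9, 127.6, 360.1, 216.3] 5278
marker 0.81 [155.3, 238.1, 215.5, 250.8] 352
wrist [317.3067   0.     260.6367] [[ 0.4446  0.8469  0.2916  0.2137]
 [ 0.8957 -0.4206 -0.1443  0.6202]
 [ 0.0004  0.3254 -0.9456  0.3721]
 [ 0.      0.      0.      1.    ]]
```

```bash
cd pics; python3 -c "
import cv2
a=cv2.imread('scene0.png');b=cv2.imread('side0.png');cv2.imwrite('c0.png',cv2.resize(a,(800,600)));cv2.imwrite('c1.png',cv2.resize(b,(800,600)))"
```

```text
(no output)
```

View pics/c0.png

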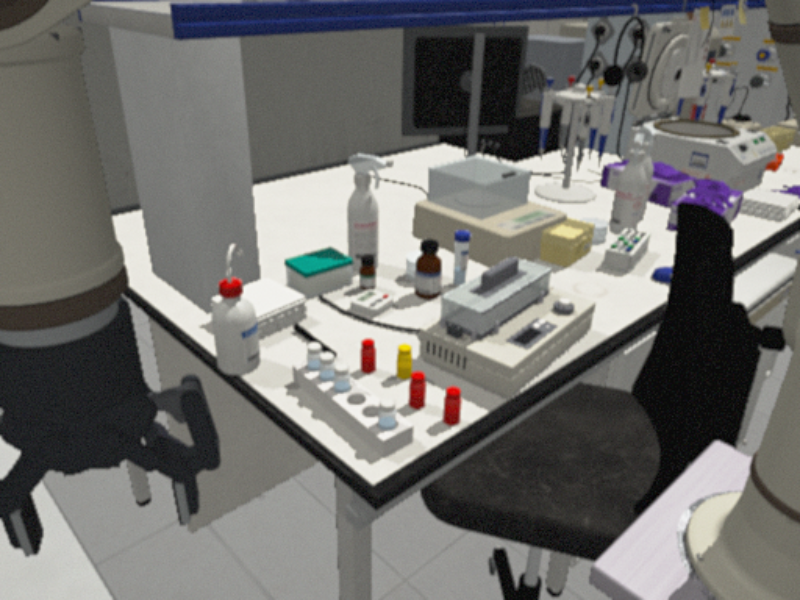

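View pics/c1.png

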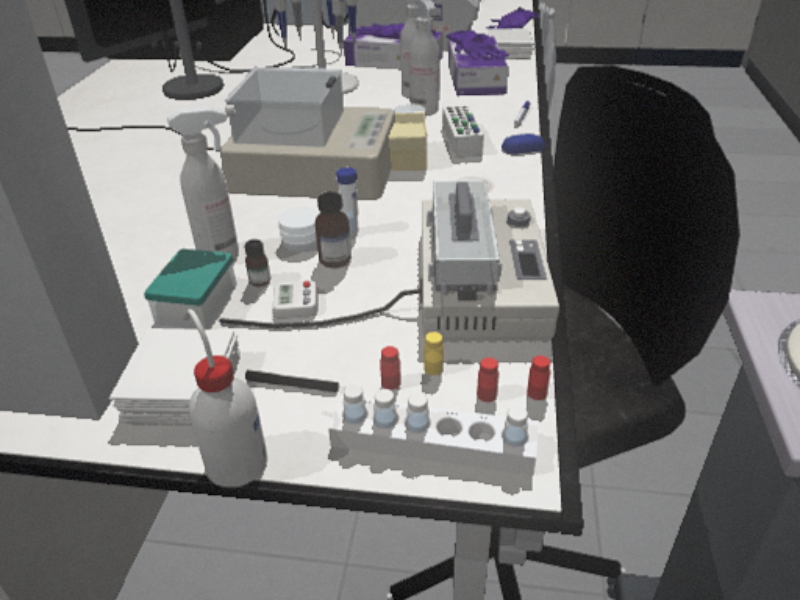

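Scene and side views: the white-capped vials (side, 800-px scale) are at (516,425) = nest 1, and (417,411), (384,406), (353,403) = nests 4, 5, 6. Nests 2 and 3, at (482,430) and (450,427), are empty. The things that could be mistaken for vials are red at (390,368), (487,380), (539,378) and yellow at (434,354); none are in the stand. The lid's fin is at (463,208) and the button at (518,215).

Run:
```python
from h import *
np.set_printoptions(suppress=True,precision=4)
f=grab('side');g=grab('scene');k=.64
for nm,a,b in [('v1 cap',(516,413),(388,406)),('v4',(417,399),(343,367)),('v5',(384,393),(327,356)),('v6',(353,391),(314,347)),('button',(519,211),(564,302)),('fin',(463,186),(500,264)),('red1',(390,352),(368,343)),('yel',(434,338),(404,349)),('red2',(487,364),(417,377)),('red3',(540,361),(453,392))]:
    print(nm,tri([(f,np.array(a)*k),(g,np.array(b)*k)]))
print('heater corners z.062',[atz(f,np.array(p)*k,.062)[:2] for p in [(422,310),(556,312),(421,200),(545,200)]])
print('stand corners z.03',[atz(f,np.array(p)*k,.03)[:2] for p in [(338,422),(533,450)]])
```

```text
v1 cap [0.4522 0.1854 0.0581]
v4 [0.5595 0.1781 0.0618]
v5 [0.596  0.1783 0.0647]
v6 [0.6311 0.1769 0.063 ]
button [ 0.4504 -0.2146  0.0782]
fin [ 0.5329 -0.1378  0.1495]
red1 [0.6025 0.0936 0.05  ]
yel [0.5521 0.0625 0.0502]
red2 [0.4855 0.0991 0.0478]
red3 [0.4237 0.0887 0.0495]
heater corners z.062 [array([0.5716, 0.021 ]), array([0.4029, 0.006 ]), array([ 0.6053, -0.2646]), array([ 0.4078, -0.2844])]
stand corners z.03 [array([0.6471, 0.193 ]), array([0.4319, 0.2069])]
```

Call:
arm_command:
  xyz:
    - [0,0,0.15]
    - [0.05,-0.142,0.02]
    - [0.05,-0.142,0.02]
    - [0.05,-0.142,0.02]
    - [0.05,-0.142,0.02]
    - [0.05,-0.142,0.02]
    - [0.05,-0.142,0.02]
    - [0.05,-0.142,0.02]
    - [0.05,-0.142,0.02]
    - [0.05,-0.142,0.02]
    - [0.05,-0.142,0.02]
    - [0.05,-0.142,0.02]
    - [0.05,-0.142,0.02]
    - [0.05,-0.142,0.02]
    - [0.05,-0.142,0.02]
    - [0.05,-0.142,0.02]
    - [0.05,-0.142,0.02]
    - [0,0,0]
    - [0,0,0]
  rot:
    - [0,0,0]
    - [0,0,-0.022]
    - [0,0,-0.022]
    - [0,0,-0.022]
    - [0,0,-0.022]
    - [0,0,-0.022]
    - [0,0,-0.022]
    - [0,0,-0.022]
    - [0,0,-0.022]
    - [0,0,-0.022]
    - [0,0,-0.022]
    - [0,0,-0.022]
    - [0,0,-0.022]
    - [0,0,-0.022]
    - [0,0,-0.022]
    - [0,0,-0.022]
    - [0,0,-0.022]
    - [0,0,0]
    - [0,0,0]
  grip: [85,85,85,85,85,85,85,85,85,85,85,85,85,85,85,85,85,85,85]

```text
time: 3.35
tcp_pos: [0.529, -0.1005, 0.3501]
eef_rot: [[-0.002, 1.0, -0.0], [1.0, 0.002, 0.0], [0.0, -0.0, -1.0]]
force: [-0.2, 1.1, 0.3]
grip_width: 0.0854
grasp_force: 0.0
```

Run:
```python
from h import *
np.set_printoptions(suppress=True,precision=4)
s=st();print(np.array(s['eef_rot']),np.array(s['joints']))
f=grab('wrist','w1.png');np.savez('w1.npz',K=f['K'],extrinsics=f['extrinsics'])
for t in ['heater','lid','start']:
        for r in manip.trace(t,f)[:3]:
            m=r['mask'].astype(np.uint8);print(t,round(r['conf'],2),r['rect'],int(m.sum()),cv2.minAreaRect(cv2.findNonZero(m)))
cv2.imwrite('pics/w1b.png',cv2.resize(f['pixels'][:,:,::-1],(800,600)))
```

```text
3.35 [ 0.529  -0.1005  0.3501] [-0.2  1.1  0.3] 0.0854 0.0
[[-0.0018  1.     -0.0001]
 [ 1.      0.0018  0.0002]
 [ 0.0002 -0.0001 -1.    ]] [ 0.3656  9.1486  8.6382 95.0575 -1.4184 75.9092  9.3437]
heater 0.91 [165.7, 65.4, 482.7, 264.5] 13109 ((332.8166198730469, 154.1244354248047), (189.3245086669922, 314.94610595703125), 82.40535736083984)
lid 0.88 [221.7, 94.7, 297.3, 259.1] 9882 ((261.58349609375, 174.47412109375), (162.61495971679688, 65.47816467285156), 84.0938491821289)
start 0.28 [167.1, 65.7, 480.7, 263.8] 13883 ((332.6748962402344, 155.73475646972656), (190.7090606689453, 316.4845886230469), 83.04703521728516)
```

View pics/w1b.png

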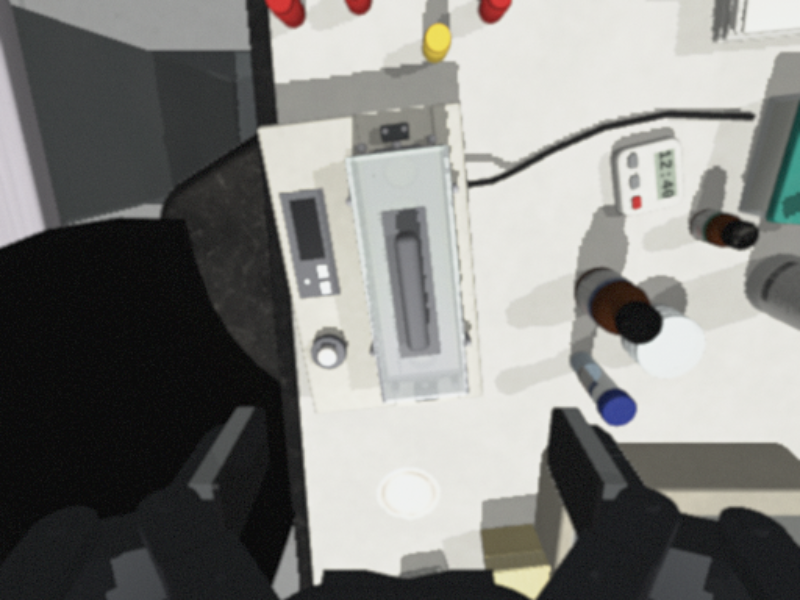

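Wrist view (800-px): lid fin top runs (407,235) to (417,350), button cap at (327,352), deck corners near (258,129), (461,104), (481,393), (316,411).

Run:
```python
from h import *
np.set_printoptions(suppress=True,precision=4)
f=dict(np.load('w1.npz'));k=.64
c=[atz(f,np.array(p)*k,.062)[:2] for p in [(258,129),(461,104),(481,393),(316,411)]]
print('corners',c,[np.linalg.norm(c[i]-c[i-1]) for i in range(4)])
for z in (.13,.144): print('fin',z,[atz(f,np.array(p)*k,z)[:2] for p in [(407,233),(418,351)]])
print('btn',atz(f,np.array((327,354))*k,.078))
print('lid top corners',[atz(f,np.array(p)*k,.112)[:2] for p in [(349,158),(447,148),(466,394),(384,402)]])
# long edge: fin mask
for c in ([-.118,-.142],):pass
```

```text
corners [array([ 0.4008, -0.0088]), array([0.5738, 0.0113]), array([ 0.6044, -0.2621]), array([ 0.4345, -0.2834])] [np.float64(0.27672943067312467), np.float64(0.1741108466799253), np.float64(0.2751298662423343), np.float64(0.17119283796835616)]
fin 0.13 [array([ 0.5285, -0.0855]), array([ 0.538 , -0.1853])]
fin 0.144 [array([ 0.5286, -0.083 ]), array([ 0.5376, -0.1791])]
btn [ 0.452  -0.2117  0.078 ]
lid top corners [array([ 0.4835, -0.0305]), array([ 0.5592, -0.023 ]), array([ 0.5824, -0.2358]), array([ 0.5077, -0.2442])]
```

Call:
arm_command:
  xyz:
    - [0.013,-0.105,-0.1]
    - [0,0,-0.15]
    - [0,0,-0.15]
    - [0,0,-0.12]
    - [0,0,-0.1]
    - [0,0,-0.06]
    - [0,0,-0.046]
    - [0,0,0]
    - [0,0,0]
  rot:
    - [0,0,0.0344]
    - [0,0,0]
    - [0,0,0]
    - [0,0,0]
    - [0,0,0]
    - [0,0,0]
    - [0,0,0]
    - [0,0,0]
    - [0,0,0]
  grip: [60,60,60,60,60,60,60,60,60]

```text
time: 4.45
tcp_pos: [0.5334, -0.1304, 0.133]
eef_rot: [[-0.113, 0.994, 0.001], [0.994, 0.113, 0.0], [-0.0, 0.001, -1.0]]
force: [0.1, 0.4, 0.8]
grip_width: 0.06
grasp_force: 0.0
```

Run:
```python
from h import *
st();f=grab('side');g=grab('wrist')
a=cv2.resize(f['pixels'][90:220,240:400],(640,520));b=cv2.resize(g['pixels'],(640,480))
cv2.imwrite('pics/g1.png',a[:,:,::-1])
```

```text
4.45 [ 0.5334 -0.1304  0.133 ] [0.1 0.4 0.8] 0.06 0.0
```

View pics/g1.png

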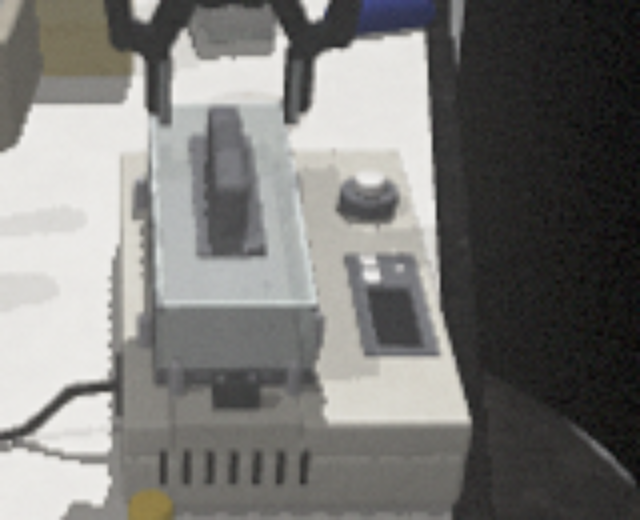

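Run:
```python
from h import *
np.set_printoptions(suppress=True,precision=1)
f=grab('side')
P=np.array([[.5334,-.1304,.133],[.5334,-.1304,.119],[.5329,-.083,.144],[.5385,-.18,.144],[.5034,-.1304,.13],[.5634,-.1304,.13]])
print((proj(f,P)-[240,90])*4)
g=grab('wrist');cv2.imwrite('pics/g2.png',cv2.resize(g['pixels'][:,:,::-1],(640,480)))
```

```text
[[221.8 163.3]
 [220.9 185.9]
 [217.5 189.9]
 [219.2 102. ]
 [277.3 171. ]
 [166.4 165.4]]
```

View pics/g2.png

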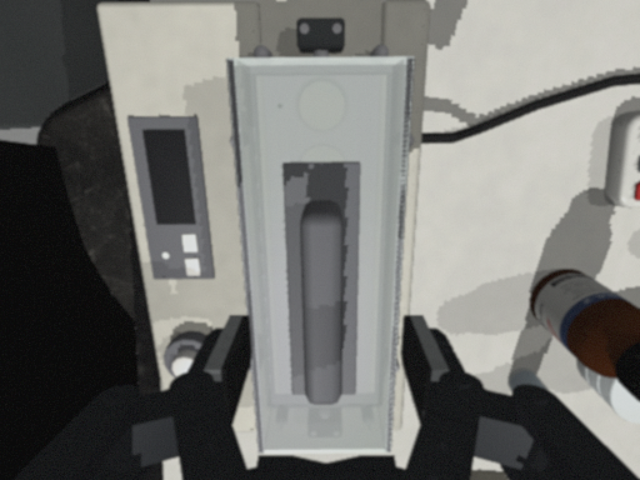

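Run:
```python
from h import *
np.set_printoptions(suppress=True,precision=1)
f=grab('side');g=grab('wrist');s=manip.get_state();R=np.array(s['eef_rot']);t=np.array(s['tcp_pos'])
for z in (.014,.0,-.02,-.04):
  P=[t+R@[0,y,z] for y in (-.03,.03)]
  print(z,proj(g,P)*1.25,(proj(f,P)-[240,90])*4)
```

```text
0.014 [[264.3 292.5]
 [386.3 292.5]] [[275.9 184.6]
 [165.6 185. ]]
0.0 [[259.8 305.7]
 [390.7 305.8]] [[277.3 162. ]
 [166.1 162.5]]
-0.02 [[252.1 328.4]
 [398.2 328.5]] [[279.4 129. ]
 [166.7 129.6]]
-0.04 [[242.4 357.1]
 [407.7 357.2]] [[281.5  95.2]
 [167.4  95.8]]
```

Call:
arm_command:
  xyz:
    - [0,0,0]
    - [0,0,0]
    - [0,0,0]
    - [0,0,0]
    - [0,0,0]
    - [0,0,0]
  rot:
    - [0,0,0]
    - [0,0,0]
    - [0,0,0]
    - [0,0,0]
    - [0,0,0]
    - [0,0,0]
  grip: [5,5,5,5,5,5]

```text
time: 5.35
tcp_pos: [0.5329, -0.1309, 0.1324]
eef_rot: [[-0.112, 0.994, -0.0], [0.994, 0.112, 0.0], [0.0, -0.0, -1.0]]
force: [1.0, 0.3, -0.1]
grip_width: 0.0052
grasp_force: 0.0
```

Run:
```python
from h import *
f=grab('side');g=grab('wrist')
a=cv2.resize(f['pixels'][90:190,240:340],(400,400));b=cv2.resize(g['pixels'],(400,300))
c=np.zeros((400,800,3),np.uint8);c[:,:400]=a;c[:300,400:]=b
cv2.imwrite('pics/g3.png',c[:,:,::-1])
```

```text
(no output)
```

View pics/g3.png

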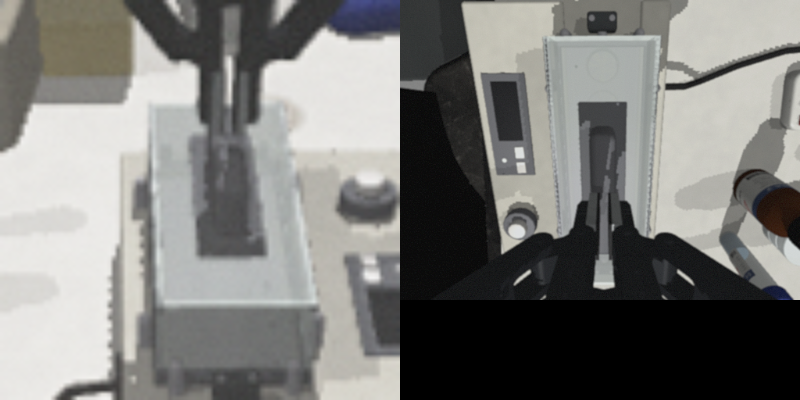

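The fingers closed to 5 mm without touching: in both views the tips (side crop (210,122)) are still above the fin, so I'll probe down gently.

Call:
arm_command:
  xyz:
    - [0,0,-0.01]
    - [0,0,-0.01]
    - [0,0,0]
  rot:
    - [0,0,0]
    - [0,0,0]
    - [0,0,0]
  grip: [5,5,5]

```text
time: 5.75
tcp_pos: [0.5324, -0.1308, 0.1258]
eef_rot: [[-0.112, 0.994, -0.001], [0.994, 0.112, 0.0], [0.0, -0.001, -1.0]]
force: [0.9, -0.9, -0.3]
grip_width: 0.0048
grasp_force: 0.0
```

Call:
arm_command:
  xyz:
    - [0,0,-0.007]
    - [0,0,0]
  rot:
    - [0,0,0]
    - [0,0,0]
  grip: [5,5]

```text
time: 5.95
tcp_pos: [0.5327, -0.1308, 0.124]
eef_rot: [[-0.112, 0.994, -0.001], [0.994, 0.112, 0.0], [0.0, -0.0, -1.0]]
force: [0.5, -0.4, -0.4]
grip_width: 0.0051
grasp_force: 0.0
```

Call:
arm_command:
  xyz:
    - [0,0,-0.007]
    - [0,0,0]
  rot:
    - [0,0,0]
    - [0,0,0]
  grip: [5,5]

```text
time: 6.15
tcp_pos: [0.5331, -0.1309, 0.1223]
eef_rot: [[-0.112, 0.994, 0.0], [0.994, 0.112, -0.0], [-0.0, 0.0, -1.0]]
force: [-0.2, -0.3, 0.1]
grip_width: 0.0052
grasp_force: 0.0
```

Call:
arm_command:
  xyz:
    - [0,0,-0.007]
    - [0,0,0]
  rot:
    - [0,0,0]
    - [0,0,0]
  grip: [5,5]

```text
time: 6.35
tcp_pos: [0.5331, -0.1309, 0.1221]
eef_rot: [[-0.112, 0.994, 0.001], [0.994, 0.112, 0.0], [0.0, 0.001, -1.0]]
force: [-5.9, 1.1, 16.0]
grip_width: 0.0054
grasp_force: 8.2
```

Call:
arm_command:
  xyz:
    - [0,0,-0.007]
    - [0,0,0]
  rot:
    - [0,0,0]
    - [0,0,0]
  grip: [5,5]

```text
time: 6.55
tcp_pos: [0.5333, -0.1309, 0.1221]
eef_rot: [[-0.112, 0.994, 0.001], [0.994, 0.112, 0.001], [0.0, 0.001, -1.0]]
force: [-11.8, 2.8, 32.3]
grip_width: 0.0048
grasp_force: 16.0
```

Run:
```python
from h import *
st();f=grab('side');g=grab('wrist')
a=cv2.resize(f['pixels'][90:190,240:340],(400,400));b=cv2.resize(g['pixels'][100:300,100:420],(400,250))
c=np.zeros((400,800,3),np.uint8);c[:,:400]=a;c[:250,400:]=b
cv2.imwrite('pics/g4.png',c[:,:,::-1])
```

```text
6.55 [ 0.5333 -0.1309  0.1221] [-11.8   2.8  32.3] 0.0048 15.98559032776393
```

View pics/g4.png

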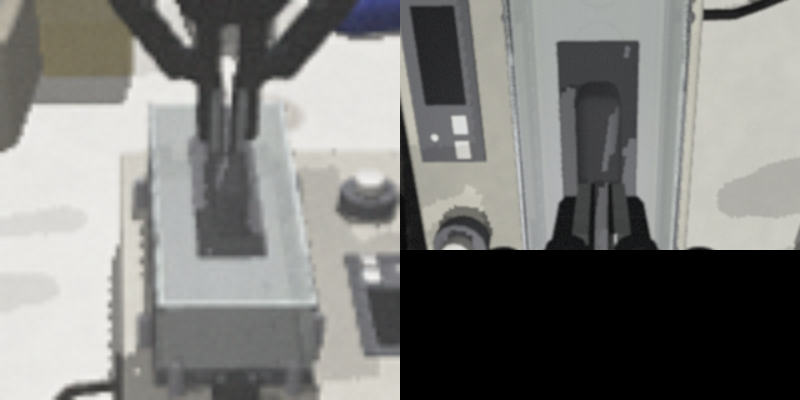

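Contact came at TCP z 0.122 on the fin top (0.144), with the side view tips at (225,140) on the fin. So the tips really are about 22 mm above the reported TCP, and I'll use that offset from here on.

Call:
arm_command:
  xyz:
    - [0,0,0.04]
    - [0,0,0]
    - [0,0,0]
    - [0,0,0]
    - [0,0,-0.04]
    - [0,0,-0.04]
    - [0,0,-0.035]
    - [0,0,0]
  rot:
    - [0,0,0]
    - [0,0,0]
    - [0,0,0]
    - [0,0,0]
    - [0,0,0]
    - [0,0,0]
    - [0,0,0]
    - [0,0,0]
  grip: [5,40,40,40,40,40,40,40]

```text
time: 7.45
tcp_pos: [0.5308, -0.1304, 0.0928]
eef_rot: [[-0.112, 0.994, -0.005], [0.994, 0.112, 0.001], [0.001, -0.005, -1.0]]
force: [-0.3, 1.0, -0.2]
grip_width: 0.04
grasp_force: 0.0
```

Call:
arm_command:
  xyz:
    - [0,0,0.01]
    - [0,0,0]
    - [0,0,0]
    - [0,0,0]
    - [0,0,0]
    - [0,0,0]
  rot:
    - [0,0,0]
    - [0,0,0]
    - [0,0,0]
    - [0,0,0]
    - [0,0,0]
    - [0,0,0]
  grip: [40,5,5,5,5,5]

```text
time: 8.05
tcp_pos: [0.5328, -0.1311, 0.0991]
eef_rot: [[-0.112, 0.994, 0.0], [0.994, 0.112, -0.0], [-0.0, 0.0, -1.0]]
force: [-4.1, -0.7, 6.2]
grip_width: 0.0168
grasp_force: 60.1
```

Call:
arm_command:
  xyz:
    - [0,0,0.02]
    - [0,0,0.03]
    - [0,0,0.04]
    - [0,0,0.06]
    - [0,0,0.08]
    - [0,0,0.1]
    - [0,0,0.1]
    - [0,0,0.07]
    - [0,0,0]
  rot:
    - [0,0,0]
    - [0,0,0]
    - [0,0,0]
    - [0,0,0]
    - [0,0,0]
    - [0,0,0]
    - [0,0,0]
    - [0,0,0]
    - [0,0,0]
  grip: [5,5,5,5,5,5,5,5,5]

```text
time: 8.95
tcp_pos: [0.5357, -0.1313, 0.2532]
eef_rot: [[-0.112, 0.994, 0.008], [0.994, 0.112, -0.001], [-0.002, 0.008, -1.0]]
force: [-0.1, 0.4, -1.8]
grip_width: 0.017
grasp_force: 60.5
```

Call:
arm_command:
  xyz:
    - [0,-0.076,0]
    - [0,-0.076,0]
    - [0,-0.076,0]
    - [0,-0.076,0]
    - [0,-0.076,0]
    - [0,-0.076,0]
    - [0,-0.076,0]
    - [0,-0.076,0]
    - [0,-0.076,0]
    - [0,-0.076,0]
    - [0,-0.076,0]
    - [0,-0.077,0]
    - [0,0,0]
    - [0,0,0]
    - [0,0,0]
  rot:
    - [0,0,-0.0446]
    - [0,0,-0.0446]
    - [0,0,-0.0446]
    - [0,0,-0.0446]
    - [0,0,-0.0446]
    - [0,0,-0.0446]
    - [0,0,-0.0446]
    - [0,0,-0.0446]
    - [0,0,-0.0446]
    - [0,0,-0.0446]
    - [0,0,-0.0446]
    - [0,0,-0.0446]
    - [0,0,0]
    - [0,0,0]
    - [0,0,0]
  grip: [5,5,5,5,5,5,5,5,5,5,5,5,5,5,5]

```text
time: 10.45
tcp_pos: [0.5332, -0.4031, 0.2476]
eef_rot: [[1.0, 0.004, -0.001], [0.004, -1.0, 0.002], [-0.001, -0.002, -1.0]]
force: [0.2, -0.5, -2.0]
grip_width: 0.0168
grasp_force: 60.4
```

Run:
```python
from h import *
s=st();print(np.round(s['joints'],0));f=grab('side');g=grab('wrist')
a=cv2.resize(f['pixels'][20:220,200:400],(400,400));b=cv2.resize(g['pixels'],(400,300))
c=np.zeros((400,800,3),np.uint8);c[:,:400]=a;c[:300,400:]=b
cv2.imwrite('pics/g5.png',c[:,:,::-1])
```

```text
10.45 [ 0.5332 -0.4031  0.2476] [ 0.2 -0.5 -2. ] 0.0168 60.35128712654114
[ 14.  29.  31.  85. -16.  70. -43.]
```

View pics/g5.png

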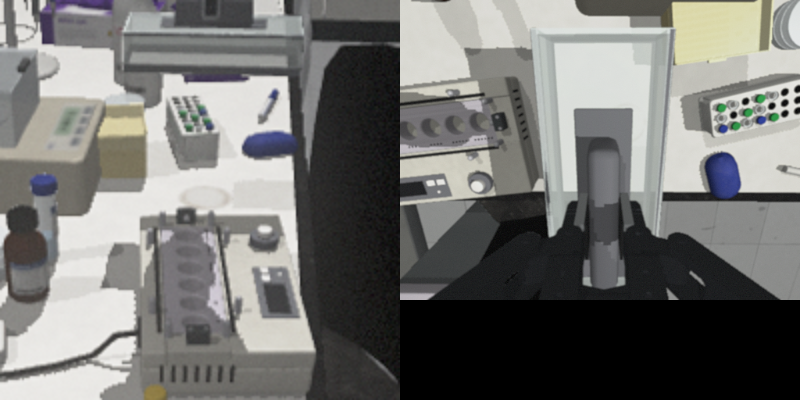

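The side view shows the lid held level above the bench, with the open wells at (190,280) on the 2x crop. The wrist view shows clear bench below it.

Call:
arm_command:
  xyz:
    - [0,-0.005,-0.12]
    - [0,0,-0.14]
    - [0,0,-0.14]
    - [0,0,-0.14]
    - [0,0,-0.06]
    - [0,0,-0.04]
    - [0,0,-0.03]
    - [0,0,-0.015]
    - [0,0,0]
    - [0,0,0]
  rot:
    - [0,0,0]
    - [0,0,0]
    - [0,0,0]
    - [0,0,0]
    - [0,0,0]
    - [0,0,0]
    - [0,0,0]
    - [0,0,0]
    - [0,0,0]
    - [0,0,0]
  grip: [5,5,5,5,5,5,5,5,5,5]

```text
time: 11.55
tcp_pos: [0.5337, -0.407, 0.0444]
eef_rot: [[1.0, 0.002, 0.002], [0.002, -1.0, -0.001], [0.002, 0.001, -1.0]]
force: [-0.5, 0.9, -1.9]
grip_width: 0.0168
grasp_force: 60.2
```

Call:
arm_command:
  xyz:
    - [0,0,-0.01]
    - [0,0,-0.008]
    - [0,0,0]
  rot:
    - [0,0,0]
    - [0,0,0]
    - [0,0,0]
  grip: [5,5,5]

```text
time: 11.85
tcp_pos: [0.5328, -0.4061, 0.0374]
eef_rot: [[1.0, 0.002, -0.0], [0.002, -1.0, 0.0], [-0.0, -0.0, -1.0]]
force: [0.4, 0.0, -2.8]
grip_width: 0.0167
grasp_force: 60.3
```

Call:
arm_command:
  xyz:
    - [0,0,-0.006]
    - [0,0,0]
  rot:
    - [0,0,0]
    - [0,0,0]
  grip: [5,5]

```text
time: 12.05
tcp_pos: [0.5329, -0.406, 0.0373]
eef_rot: [[1.0, 0.002, 0.0], [0.002, -1.0, 0.001], [0.0, -0.001, -1.0]]
force: [-3.1, 4.8, 8.2]
grip_width: 0.0168
grasp_force: 61.9
```

Call:
arm_command:
  xyz:
    - [0,0,0.004]
    - [0,0,0]
    - [0,0,0]
    - [0,0,0.05]
    - [0,0,0.12]
    - [0,0,0.15]
    - [0,0,0.15]
    - [0,0,0.15]
    - [0,0.085,0.036]
    - [0,0.085,0.036]
    - [0,0.085,0.036]
    - [0,0.085,0.036]
    - [0,0.085,0.036]
    - [0,0.085,0.036]
    - [0,0.085,0.036]
    - [0,0.085,0.036]
    - [0,0.085,0.036]
    - [0,0.085,0.036]
    - [0,0.085,0.036]
    - [0,0.085,0.036]
  rot:
    - [0,0,0]
    - [0,0,0]
    - [0,0,0]
    - [0,0,0]
    - [0,0,0]
    - [0,0,0]
    - [0,0,0]
    - [0,0,0]
    - [0,0,0.0446]
    - [0,0,0.0446]
    - [0,0,0.0446]
    - [0,0,0.0446]
    - [0,0,0.0446]
    - [0,0,0.0446]
    - [0,0,0.0446]
    - [0,0,0.0446]
    - [0,0,0.0446]
    - [0,0,0.0446]
    - [0,0,0.0446]
    - [0,0,0.0446]
  grip: [40,40,40,40,60,60,60,60,60,60,60,60,60,60,60,60,60,60,60,60]

```text
time: 14.05
tcp_pos: [0.5326, -0.0997, 0.3543]
eef_rot: [[-0.117, 0.993, 0.001], [0.993, 0.117, -0.0], [-0.001, 0.001, -1.0]]
force: [0.8, -0.3, -0.4]
grip_width: 0.0601
grasp_force: 0.0
```

Call:
arm_command:
  xyz:
    - [0,0.02,0]
    - [0,0,0]
    - [0,0,0]
  rot:
    - [0,0,0]
    - [0,0,0]
    - [0,0,0]
  grip: [60,60,60]

```text
time: 14.35
tcp_pos: [0.5324, -0.0959, 0.3524]
eef_rot: [[-0.108, 0.994, -0.0], [0.994, 0.108, -0.001], [-0.001, -0.001, -1.0]]
force: [-0.6, -1.5, 0.3]
grip_width: 0.0604
grasp_force: 0.0
```

Run:
```python
from h import *
s=st();print(np.round(s['eef_rot'],3));g=grab('wrist','w2.png')
np.savez('w2.npz',K=g['K'],extrinsics=g['extrinsics'])
c=g['pixels'][20:280,140:440];cv2.imwrite('pics/w2c.png',cv2.resize(c,(690,598),interpolation=cv2.INTER_CUBIC)[:,:,::-1])
```

```text
14.35 [ 0.5324 -0.0959  0.3524] [-0.6 -1.5  0.3] 0.0604 0.0
[[-0.108  0.994 -0.   ]
 [ 0.994  0.108 -0.001]
 [-0.001 -0.001 -1.   ]]
```

View pics/w2c.png

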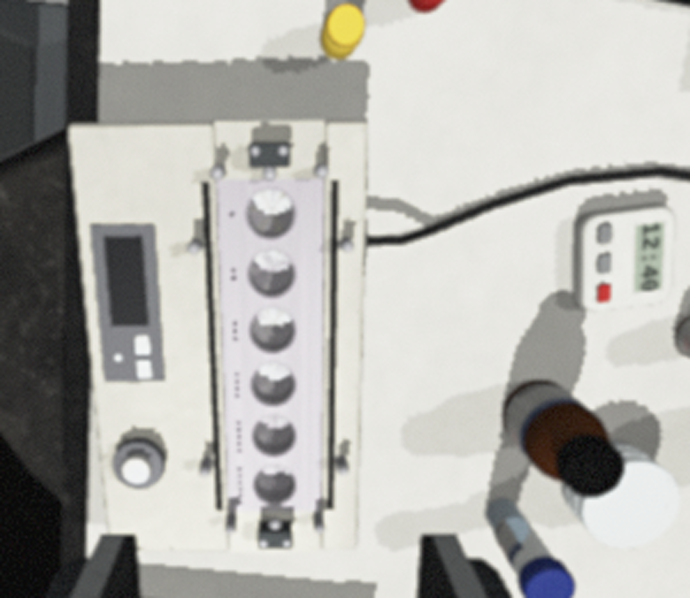

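Dots confirm well 1 at the top, crop (271,212), through well 6 at (275,487).

```bash
python3 - <<'E'
from h import *
from scipy.optimize import least_squares
np.set_printoptions(suppress=True,precision=4)
f=dict(np.load('w2.npz'))
img=cv2.imread('pics/w2.png')
uv=[]
# refine: lilac block colour segmentation, wells = holes
hsv=cv2.cvtColor(img,cv2.COLOR_BGR2HSV)
for c in [(271,212),(272,273),(273,330),(274,384),(275,436),(275,487)]:
    p=np.array(c)/2.3+[140,20]
    uv.append(p)
uv=np.array(uv)
print([atz(f,p,.062)[:2] for p in uv])
L=lambda q,pts:np.c_[q[0]+np.cos(q[2])*pts[:,0]-np.sin(q[2])*pts[:,1],q[1]+np.sin(q[2])*pts[:,0]+np.cos(q[2])*pts[:,1],q[3]+pts[:,2]]
W=np.array([[0,90-36*i,0] for i in range(6)],float)
r=least_squares(lambda q:(proj(f,L(q,W))-uv).ravel(),[.533,-.1325,.11,.062])
print(r.x,np.degrees(r.x[2]),np.round(r.fun,1))
r2=least_squares(lambda q:(proj(f,L([*q,.062],W))-uv).ravel(),[.533,-.1325,.11]);print('zfix',r2.x,np.degrees(r2.x[2]),np.round(r2.fun,1))
# add pins tops (z+.02): crop px
pins=np.array([[-30,114.5],[30,114.5],[-45.5,72],[45.5,72],[-45.5,-72],[45.5,-72],[-30,-114.5],[30,-114.5]])/1000
pu=np.array([(217,172),(321,168),(196,244),(346,242),(209,452),(341,448),(233,505),(318,505)])/2.3+[140,20]
A=np.r_[W,np.c_[pins,np.full(8,.02)]];B=np.r_[uv,pu]
r3=least_squares(lambda q:(proj(f,L(q,A))-B).ravel(),[.533,-.1325,.11,.062],loss='soft_l1');print('all',r3.x,np.degrees(r3.x[2]),np.round((proj(f,L(r3.x,A))-B).T,1))
# side view check: wells
g=grab('side','s2.png')
print('side wells',(proj(g,L(r2.x.tolist()+[.062],W))))
E
python3 -c "
import cv2
a=cv2.imread('pics/s2.png');cv2.imwrite('pics/s2c.png',cv2.resize(a[100:220,250:370],(600,600),interpolation=cv2.INTER_CUBIC))"
```

```text
[array([ 0.5225, -0.0436]), array([ 0.5269, -0.0798]), array([ 0.5314, -0.1154]), array([ 0.5358, -0.1509]), array([ 0.5403, -0.1869]), array([ 0.5443, -0.224 ])]
[  2.3697 -17.9854   0.1025   0.2097] 5.87032166995188 [  -2.9 1016.9   -3.4 1003.5    0.1   -1.7   -4.1  904.6   -4.6  894.2
   -4.6  876.1]
zfix [-1.3038 17.7611  0.1023] 5.864192497975493 [  -3.1 1016.7   -3.5  996.7   -4.1  991.8    0.1   -4.    -4.6  870.6
   -4.7  866.1]
all [ 0.5335 -0.134   0.1066  0.0228] 6.105964007028271 [[   1.1    0.7    0.2   -0.2   -0.6   -0.6    3.4    0.5    2.5   -0.4
    -0.3   -1.1   -0.6   -1.2]
 [1020.6 1005.5 1041.9  854.3  880.3  868.5   -0.7    1.2   -1.4   -0.4
    -0.5    1.4    0.3    0.4]]
side wells [[ 274.9663 -142.6359]
 [ 274.8546 -144.3876]
 [ 274.5114 -149.7686]
 [ 293.9506  155.0036]
 [ 275.8152 -129.3272]
 [ 275.5059 -134.1761]]
```

View pics/s2c.png

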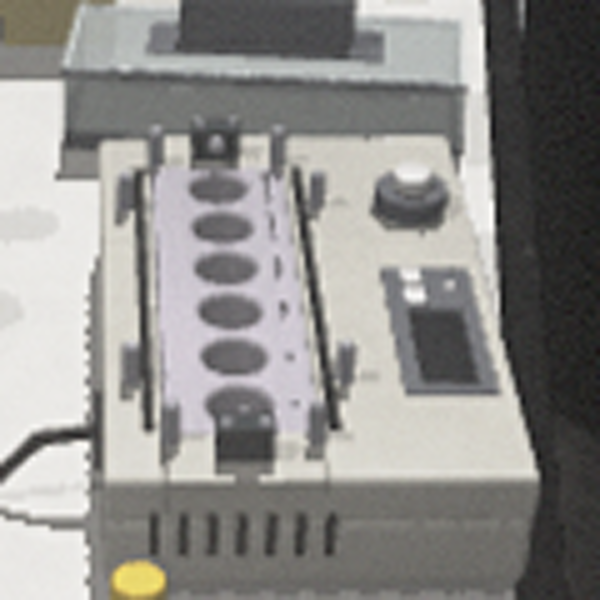

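Run:
```python
from h import *
from scipy.optimize import least_squares
np.set_printoptions(suppress=True,precision=4)
f=dict(np.load('w2.npz'));g=grab('side')
uv=np.array([(271,212),(272,273),(273,330),(274,384),(275,436),(275,487)])/2.3+[140,20]
su=np.array([(234,357),(231,311),(226,269),(222,228),(218,189)])/5+[250,100]
L=lambda q,pts:np.c_[q[0]+np.cos(q[2])*pts[:,0]-np.sin(q[2])*pts[:,1],q[1]+np.sin(q[2])*pts[:,0]+np.cos(q[2])*pts[:,1],q[3]+pts[:,2]]
W=np.array([[0,.09-.036*i,0] for i in range(6)],float)
def fit(fun,nm):
    r=least_squares(fun,[.533,-.1325,.11,.062],loss='soft_l1');print(nm,r.x,np.degrees(r.x[2]),'rms',np.sqrt(np.mean(r.fun**2)));return r.x
a=lambda q:(proj(f,L(q,W))-uv).ravel()
b=lambda q:(proj(g,L(q,W[1:]))-su).ravel()
fit(a,'wrist');fit(b,'side');fit(lambda q:np.r_[a(q),b(q)],'both')
fit(lambda q:np.r_[a([*q[:3],.062]),(q[3]-.062)],'wrist z.062');fit(lambda q:np.r_[b([*q[:3],.062]),(q[3]-.062)],'side z.062')
pins=np.array([[-30,114.5],[30,114.5],[-45.5,72],[45.5,72],[-45.5,-72],[45.5,-72],[-30,-114.5],[30,-114.5]])/1000
pu=np.array([(217,172),(321,168),(196,244),(346,242),(209,452),(341,448),(233,505),(318,505)])/2.3+[140,20]
print('pins resid',np.round(proj(f,L([.5335,-.1335,.113,.08],np.c_[pins,np.zeros(8)]))-pu,1))
# button
bw=np.array((132,470))/2.3+[140,20];bs=np.array((411,174))/5+[250,100]
print('button',tri([(f,bw),(g,bs)]))
```

```text
wrist [ 0.5335 -0.1327  0.1217  0.0646] 6.974123783567464 rms 0.18415631333716764
side [ 0.531  -0.1377  0.118   0.0589] 6.7636560027652015 rms 0.0858557084113447
both [ 0.5329 -0.1333  0.1182  0.0618] 6.771348898639371 rms 0.5431593036006542
wrist z.062 [ 0.5335 -0.1333  0.1217  0.062 ] 6.975614575870041 rms 0.24113423642744608
side z.062 [ 0.5308 -0.1328  0.1178  0.062 ] 6.747617480140829 rms 0.09394473848874298
pins resid [[ 0.8 -0.4]
 [ 1.6  1.1]
 [-0.6  1.5]
 [ 1.7  2. ]
 [-2.2  8.9]
 [ 1.2 10.4]
 [-1.5 11.1]
 [ 0.5 10.9]]
button [ 0.4502 -0.2131  0.0808]
```

Call:
arm_command:
  xyz:
    - [-0.01,0.0836,-0.015]
    - [-0.01,0.0836,-0.015]
    - [-0.01,0.0836,-0.015]
    - [-0.01,0.0836,-0.015]
    - [-0.01,0.0836,-0.015]
    - [-0.01,0.0836,-0.015]
    - [-0.01,0.0836,-0.015]
    - [-0.01,0.0836,-0.015]
    - [-0.01,0.0836,-0.015]
    - [-0.01,0.0836,-0.015]
    - [-0.01,0.0836,-0.015]
    - [0,0,0]
    - [0,0,0]
  rot:
    - [0,0,0.0423]
    - [0,0,0.0423]
    - [0,0,0.0423]
    - [0,0,0.0423]
    - [0,0,0.0423]
    - [0,0,0.0423]
    - [0,0,0.0423]
    - [0,0,0.0423]
    - [0,0,0.0423]
    - [0,0,0.0423]
    - [0,0,0.0423]
    - [0,0,0]
    - [0,0,0]
  grip: [60,60,60,60,60,60,60,60,60,60,60,60,60]

```text
time: 15.8
tcp_pos: [0.5, 0.181, 0.3026]
eef_rot: [[-1.0, -0.001, -0.001], [-0.001, 1.0, -0.001], [0.001, -0.001, -1.0]]
force: [0.6, 0.1, -0.2]
grip_width: 0.0596
grasp_force: 0.0
```

Run:
```python
from h import *
s=st();print(np.round(s['eef_rot'],3),np.round(s['joints']));g=grab('wrist','w3.png')
np.savez('w3.npz',K=g['K'],extrinsics=g['extrinsics'])
for t in ['stand','vial1']:
    for r in manip.trace(t,g)[:8]: print(t,round(r['conf'],2),r['rect'])
cv2.imwrite('pics/w3c.png',cv2.resize(g['pixels'],(800,600),interpolation=cv2.INTER_CUBIC)[:,:,::-1])
```

```text
15.8 [0.5    0.181  0.3026] [ 0.6  0.1 -0.2] 0.0596 0.0
[[-1.    -0.001 -0.001]
 [-0.001  1.    -0.001]
 [ 0.001 -0.001 -1.   ]] [-15.  10.  -9. 100.   2.  70.  66.]
stand 0.79 [241.8, 96.8, 289.4, 251.9]
stand 0.63 [0.0, 73.7, 155.3, 289.5]
vial1 0.94 [193.4, 203.9, 216.0, 234.5]
vial1 0.89 [180.9, 86.5, 204.3, 103.0]
vial1 0.82 [258.9, 105.9, 274.5, 128.8]
vial1 0.78 [252.1, 210.2, 266.0, 235.7]
vial1 0.67 [252.5, 233.4, 268.5, 255.2]
vial1 0.62 [251.0, 185.1, 271.9, 208.6]
vial1 0.61 [191.1, 128.8, 216.8, 154.7]
vial1 0.61 [168.0, 172.9, 194.0, 203.4]
```

View pics/w3c.png

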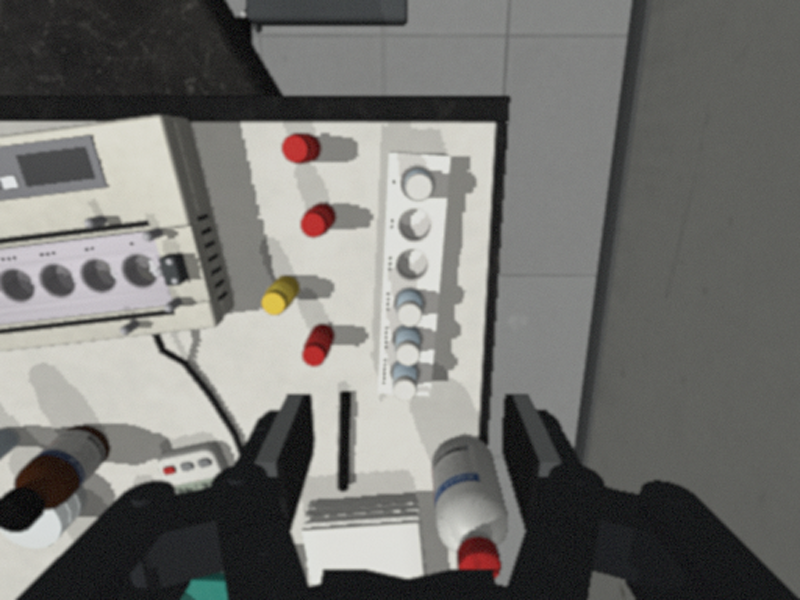

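Run:
```python
from h import *
np.set_printoptions(suppress=True,precision=4)
f=dict(np.load('w3.npz'));g=grab('side')
w={1:(418,184),4:(409,314),5:(407,353),6:(404,389)};sd={1:(516,413),4:(417,399),5:(384,393),6:(353,391)}
for i in w: print(i,atz(f,np.array(w[i])*.64,.0665)[:2],tri([(f,np.array(w[i])*.64),(g,np.array(sd[i])*.64)]))
for p in [(414,223),(412,263)]: print('nest',atz(f,np.array(p)*.64,.03)[:2])
print('corners',[atz(f,np.array(p)*.64,.03)[:2] for p in [(389,152),(451,156),(433,395),(378,392)]])
print('bottle base',atz(g,np.array((235,470))*.64,0),'cap z.17',atz(f,np.array((480,555))*.64,.17),atz(g,np.array((213,370))*.64,.17))
print('wells from here',[atz(f,np.array(p)*.64,.062)[:2] for p in [(140,267),(98,273),(57,279),(16,285)]])
```

```text
1 [0.4499 0.19  ] [0.4514 0.1898 0.0655]
4 [0.558  0.1832] [0.5584 0.1831 0.0668]
5 [0.5943 0.1815] [0.5943 0.1813 0.0693]
6 [0.6297 0.1789] [0.6302 0.1788 0.0663]
nest [0.4863 0.1875]
nest [0.5222 0.1859]
corners [array([0.4269, 0.1662]), array([0.4301, 0.2183]), array([0.6559, 0.2073]), array([0.6526, 0.153 ])]
bottle base [0.7533 0.2493 0.    ] cap z.17 [0.7155 0.2372 0.17  ] [0.7387 0.2687 0.17  ]
wells from here [array([ 0.5182, -0.0419]), array([ 0.5234, -0.078 ]), array([ 0.5287, -0.1137]), array([ 0.534 , -0.1496])]
```

Wrist view: vial caps at (418,184) = nest 1 (one dot), and (409,314), (407,353), (404,389) = nests 4, 5, 6, with the red and yellow ones off to the left. Two-view heights of 0.066 to 0.069 m match the expected 0.0665 m.

Call:
arm_command:
  xyz:
    - [-0.083,0.015,-0.1]
    - [-0.083,0.015,-0.13]
    - [0,0,-0.15]
    - [0,0,-0.15]
    - [0,0,-0.15]
    - [0,0,-0.12]
    - [0,0,-0.08]
    - [0,0,-0.05]
    - [0,0,-0.022]
    - [0,0,0]
    - [0,0,0]
  rot:
    - [0,0,-0.0194]
    - [0,0,0]
    - [0,0,0]
    - [0,0,0]
    - [0,0,0]
    - [0,0,0]
    - [0,0,0]
    - [0,0,0]
    - [0,0,0]
    - [0,0,0]
    - [0,0,0]
  grip: [60,60,60,60,60,60,60,60,60,60,60]

```text
time: 17.1
tcp_pos: [0.451, 0.1906, 0.0183]
eef_rot: [[-0.998, 0.058, 0.001], [0.058, 0.998, 0.0], [-0.001, 0.0, -1.0]]
force: [0.1, -0.2, 0.2]
grip_width: 0.0601
grasp_force: 0.0
```

Call:
arm_command:
  xyz:
    - [0,0,0]
    - [0,0,0]
    - [0,0,0]
    - [0,0,0]
    - [0,0,0]
    - [0,0,0]
  rot:
    - [0,0,0]
    - [0,0,0]
    - [0,0,0]
    - [0,0,0]
    - [0,0,0]
    - [0,0,0]
  grip: [15,15,15,15,15,15]

```text
time: 17.7
tcp_pos: [0.4509, 0.1908, 0.0185]
eef_rot: [[-0.998, 0.058, 0.002], [0.058, 0.998, 0.0], [-0.002, 0.001, -1.0]]
force: [-0.2, -0.7, 6.3]
grip_width: 0.0226
grasp_force: 58.5
```

Run:
```python
from h import *
f=grab('side');g=grab('wrist')
a=cv2.resize(f['pixels'][200:300,290:390],(400,400));b=cv2.resize(g['pixels'][100:384,100:420],(400,355))
c=np.zeros((400,800,3),np.uint8);c[:,:400]=a;c[:355,400:]=b
cv2.imwrite('pics/g6.png',c[:,:,::-1])
```

```text
(no output)
```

View pics/g6.png

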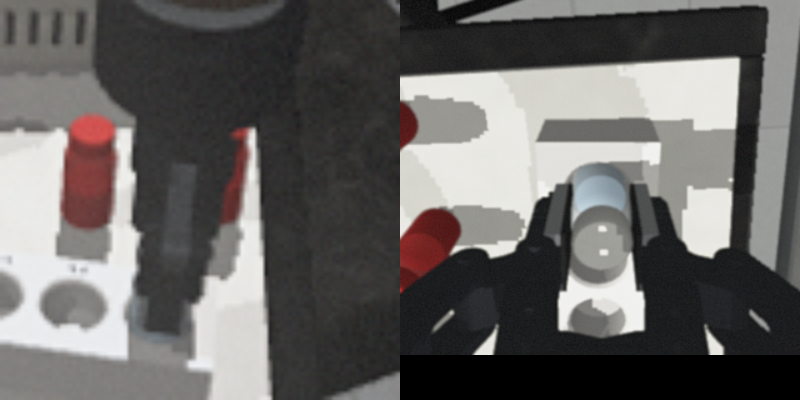

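The wrist crop shows vial 1 (600,215) clasped between both pads, upright; lifting.

Call:
arm_command:
  xyz:
    - [0,0,0.06]
    - [0,0,0.12]
    - [0,0,0.14]
    - [0,0,0.12]
    - [0.0217,-0.0711,0]
    - [0.0217,-0.0711,0]
    - [0.0217,-0.0711,0]
    - [0.0217,-0.0711,0]
    - [0.0217,-0.0711,0]
    - [0.0217,-0.0711,0]
    - [0.0217,-0.0711,0]
    - [0.0217,-0.0711,0]
    - [0.0217,-0.0711,0]
    - [0.0217,-0.0711,0]
    - [0.0217,-0.0711,0]
    - [0,0,0]
    - [0,0,-0.1]
    - [0,0,-0.1]
    - [0,0,0]
    - [0,0,0]
  rot:
    - [0,0,0]
    - [0,0,0]
    - [0,0,0]
    - [0,0,0]
    - [0,0,-0.0404]
    - [0,0,-0.0404]
    - [0,0,-0.0404]
    - [0,0,-0.0404]
    - [0,0,-0.0404]
    - [0,0,-0.0404]
    - [0,0,-0.0404]
    - [0,0,-0.0404]
    - [0,0,-0.0404]
    - [0,0,-0.0404]
    - [0,0,-0.0404]
    - [0,0,0]
    - [0,0,0]
    - [0,0,0]
    - [0,0,0]
    - [0,0,0]
  grip: [15,15,15,15,15,15,15,15,15,15,15,15,15,15,15,15,15,15,15,15]

```text
time: 19.8
tcp_pos: [0.5212, -0.0434, 0.0896]
eef_rot: [[-0.118, 0.993, -0.001], [0.993, 0.118, 0.0], [0.0, -0.001, -1.0]]
force: [0.5, -0.5, -0.2]
grip_width: 0.0226
grasp_force: 59.0
```

Call:
arm_command:
  xyz:
    - [0.004,-0.001,-0.03]
    - [0,0,-0.025]
    - [0,0,-0.01]
    - [0,0,-0.01]
    - [0,0,0]
  rot:
    - [0,0,0]
    - [0,0,0]
    - [0,0,0]
    - [0,0,0]
    - [0,0,0]
  grip: [15,15,15,15,15]

```text
time: 20.3
tcp_pos: [0.5227, -0.0443, 0.0667]
eef_rot: [[-0.117, 0.993, -0.001], [0.993, 0.117, 0.0], [0.0, -0.001, -1.0]]
force: [1.2, -0.8, -0.1]
grip_width: 0.0227
grasp_force: 59.0
```

Call:
arm_command:
  xyz:
    - [0,0,-0.01]
    - [0,0,0]
  rot:
    - [0,0,0]
    - [0,0,0]
  grip: [15,15]

```text
time: 20.5
tcp_pos: [0.5228, -0.0443, 0.0638]
eef_rot: [[-0.117, 0.993, -0.0], [0.993, 0.117, 0.0], [0.0, -0.0, -1.0]]
force: [0.1, -0.0, -0.1]
grip_width: 0.0228
grasp_force: 59.0
```

Call:
arm_command:
  xyz:
    - [0,0,-0.012]
    - [0,0,-0.012]
    - [0,0,-0.012]
    - [0,0,-0.008]
    - [0,0,0]
  rot:
    - [0,0,0]
    - [0,0,0]
    - [0,0,0]
    - [0,0,0]
    - [0,0,0]
  grip: [15,15,15,15,15]

```text
time: 21.0
tcp_pos: [0.5225, -0.0443, 0.0503]
eef_rot: [[-0.117, 0.993, -0.001], [0.993, 0.117, 0.0], [0.0, -0.001, -1.0]]
force: [0.1, -0.3, -0.0]
grip_width: 0.0227
grasp_force: 59.0
```

Call:
arm_command:
  xyz:
    - [0,0,-0.006]
    - [0,0,0]
  rot:
    - [0,0,0]
    - [0,0,0]
  grip: [15,15]

```text
time: 21.2
tcp_pos: [0.5228, -0.0443, 0.0489]
eef_rot: [[-0.117, 0.993, -0.0], [0.993, 0.117, 0.0], [0.0, -0.0, -1.0]]
force: [-0.4, 1.4, 0.1]
grip_width: 0.0226
grasp_force: 59.0
```

Call:
arm_command:
  xyz:
    - [0,0,-0.006]
    - [0,0,0]
  rot:
    - [0,0,0]
    - [0,0,0]
  grip: [15,15]

```text
time: 21.4
tcp_pos: [0.5232, -0.0444, 0.048]
eef_rot: [[-0.117, 0.993, 0.0], [0.993, 0.117, 0.0], [0.0, 0.0, -1.0]]
force: [-2.0, -0.2, 7.4]
grip_width: 0.0225
grasp_force: 59.9
```

Call:
arm_command:
  xyz:
    - [0,0,0.003]
    - [0,0,0]
    - [0,0,0]
    - [0,0,0]
    - [0,0,0.05]
    - [0,0,0.12]
    - [0,0,0.15]
    - [0,0,0.1]
    - [0.0108,0.069,0]
    - [0.0108,0.069,0]
    - [0.0108,0.069,0]
    - [0.0108,0.069,0]
    - [0.0108,0.069,0]
    - [0.0108,0.069,0]
    - [0.0108,0.069,0]
    - [0.0108,0.069,0]
    - [0.0108,0.069,0]
    - [0.0108,0.069,0]
    - [0.0108,0.069,0]
    - [0,0,0]
  rot:
    - [0,0,0]
    - [0,0,0]
    - [0,0,0]
    - [0,0,0]
    - [0,0,0]
    - [0,0,0]
    - [0,0,0]
    - [0,0,0]
    - [0,0,0.0404]
    - [0,0,0.0404]
    - [0,0,0.0404]
    - [0,0,0.0404]
    - [0,0,0.0404]
    - [0,0,0.0404]
    - [0,0,0.0404]
    - [0,0,0.0404]
    - [0,0,0.0404]
    - [0,0,0.0404]
    - [0,0,0.0404]
    - [0,0,0]
  grip: [15,40,40,40,40,40,50,60,60,60,60,60,60,60,60,60,60,60,60,60]

```text
time: 23.4
tcp_pos: [0.5581, 0.1874, 0.1739]
eef_rot: [[-0.999, 0.051, -0.0], [0.051, 0.999, 0.002], [0.0, 0.002, -1.0]]
force: [0.9, 0.1, 0.1]
grip_width: 0.0599
grasp_force: 0.0
```

Run:
```python
from h import *
np.set_printoptions(suppress=True,precision=4)
s=st();g=grab('side');h=grab('scene')
for n,f in(('side',g),('scene',h)):
  for r in manip.trace('vial1',f)[:9]: print(n,round(r['conf'],2),np.round(r['rect']))
P=[[.523,-.0443,.096],[.523,-.0443,.062]];print(proj(g,P),proj(h,P))
for r in manip.trace('lid',g)[:2]: print('lid',round(r['conf'],2),np.round(r['rect']))
```

```text
23.4 [0.5581 0.1874 0.1739] [0.9 0.1 0.1] 0.0599 0.0
side 0.83 [310. 229. 319. 258.]
side 0.76 [271. 210. 282. 240.]
side 0.69 [337. 228. 353. 256.]
side 0.68 [216. 246. 236. 269.]
side 0.6 [238. 247. 258. 276.]
side 0.59 [294. 163. 303. 185.]
side 0.58 [242. 220. 254. 247.]
side 0.56 [261. 250. 277. 279.]
scene 0.72 [232. 214. 242. 238.]
scene 0.7 [262. 240. 275. 262.]
scene 0.69 [252. 221. 261. 242.]
scene 0.64 [206. 175. 379. 253.]
scene 0.6 [280. 246. 296. 272.]
scene 0.58 [212. 232. 224. 251.]
scene 0.49 [205. 223. 215. 244.]
scene 0.48 [200. 222. 204. 235.]
[[297.1476 167.5278]
 [296.5495 180.9358]] [[298.3326 197.0016]
 [297.4381 208.8189]]
lid 0.55 [294.  95. 343. 128.]
```

Call:
arm_command:
  xyz:
    - [0,0,0]
    - [0,0,-0.12]
    - [0,0,-0.14]
    - [0,0,-0.12]
    - [0,0,-0.07]
    - [0,0,-0.04]
    - [0,0,-0.028]
    - [0,0,0]
    - [0,0,0]
  rot:
    - [0,0,0]
    - [0,0,0]
    - [0,0,0]
    - [0,0,0]
    - [0,0,0]
    - [0,0,0]
    - [0,0,0]
    - [0,0,0]
    - [0,0,0]
  grip: [60,60,60,60,60,60,60,60,60]

```text
time: 24.55
tcp_pos: [0.5595, 0.1836, 0.0198]
eef_rot: [[-0.998, 0.058, 0.002], [0.058, 0.998, 0.001], [-0.002, 0.001, -1.0]]
force: [0.6, -0.1, 0.1]
grip_width: 0.0602
grasp_force: 0.0
```

Call:
arm_command:
  xyz:
    - [-0.004,0,-0.004]
    - [0,0,0]
    - [0,0,0]
    - [0,0,0]
    - [0,0,0]
    - [0,0,0]
    - [0,0,0]
  rot:
    - [0,0,0]
    - [0,0,0]
    - [0,0,0]
    - [0,0,0]
    - [0,0,0]
    - [0,0,0]
    - [0,0,0]
  grip: [60,15,15,15,15,15,15]

```text
time: 25.25
tcp_pos: [0.5578, 0.1834, 0.0182]
eef_rot: [[-0.998, 0.058, 0.001], [0.058, 0.998, 0.0], [-0.001, 0.0, -1.0]]
force: [-0.4, -0.5, 5.8]
grip_width: 0.0227
grasp_force: 58.7
```

Call:
arm_command:
  xyz:
    - [0,0,0.06]
    - [0,0,0.12]
    - [0,0,0.14]
    - [0,0,0.12]
    - [-0.007,-0.1015,0]
    - [-0.007,-0.1015,0]
    - [-0.007,-0.1015,0]
    - [-0.007,-0.1015,0]
    - [-0.007,-0.1015,0]
    - [-0.007,-0.1015,0]
    - [-0.007,-0.1015,0]
    - [-0.007,-0.1015,0]
    - [-0.007,-0.1015,0]
    - [-0.007,-0.1015,0]
    - [-0.007,-0.1015,0]
    - [0,0,0]
    - [0,0,-0.1]
    - [0,0,-0.1]
    - [0,0,0]
    - [0,0,0]
  rot:
    - [0,0,0]
    - [0,0,0]
    - [0,0,0]
    - [0,0,0]
    - [0,0,-0.0404]
    - [0,0,-0.0404]
    - [0,0,-0.0404]
    - [0,0,-0.0404]
    - [0,0,-0.0404]
    - [0,0,-0.0404]
    - [0,0,-0.0404]
    - [0,0,-0.0404]
    - [0,0,-0.0404]
    - [0,0,-0.0404]
    - [0,0,-0.0404]
    - [0,0,0]
    - [0,0,0]
    - [0,0,0]
    - [0,0,0]
    - [0,0,0]
  grip: [15,15,15,15,15,15,15,15,15,15,15,15,15,15,15,15,15,15,15,15]

```text
time: 27.25
tcp_pos: [0.5339, -0.1509, 0.0893]
eef_rot: [[-0.118, 0.993, -0.002], [0.993, 0.118, 0.001], [0.001, -0.002, -1.0]]
force: [1.1, -0.2, -0.0]
grip_width: 0.0223
grasp_force: 59.0
```

Call:
arm_command:
  xyz:
    - [0.0035,0,-0.03]
    - [0,0,-0.025]
    - [0,0,-0.01]
    - [0,0,-0.01]
    - [0,0,-0.01]
    - [0,0,0]
  rot:
    - [0,0,0]
    - [0,0,0]
    - [0,0,0]
    - [0,0,0]
    - [0,0,0]
    - [0,0,0]
  grip: [15,15,15,15,15,15]

```text
time: 27.85
tcp_pos: [0.5351, -0.1515, 0.0637]
eef_rot: [[-0.117, 0.993, -0.0], [0.993, 0.117, 0.0], [0.0, -0.0, -1.0]]
force: [0.4, -0.2, -0.3]
grip_width: 0.0226
grasp_force: 59.0
```

Call:
arm_command:
  xyz:
    - [0,0,-0.012]
    - [0,0,-0.012]
    - [0,0,-0.012]
    - [0,0,-0.012]
    - [0,0,0]
  rot:
    - [0,0,0]
    - [0,0,0]
    - [0,0,0]
    - [0,0,0]
    - [0,0,0]
  grip: [15,15,15,15,15]

```text
time: 28.35
tcp_pos: [0.5348, -0.1515, 0.0489]
eef_rot: [[-0.117, 0.993, -0.001], [0.993, 0.117, 0.0], [0.0, -0.001, -1.0]]
force: [-2.1, 0.0, 0.3]
grip_width: 0.0229
grasp_force: 59.0
```

Call:
arm_command:
  xyz:
    - [0,0,-0.005]
    - [0,0,0]
  rot:
    - [0,0,0]
    - [0,0,0]
  grip: [15,15]

```text
time: 28.55
tcp_pos: [0.5353, -0.1516, 0.048]
eef_rot: [[-0.117, 0.993, -0.0], [0.993, 0.117, 0.0], [0.0, -0.0, -1.0]]
force: [-1.1, 0.5, 0.5]
grip_width: 0.0225
grasp_force: 59.0
```

Call:
arm_command:
  xyz:
    - [0,0,-0.004]
    - [0,0,0]
  rot:
    - [0,0,0]
    - [0,0,0]
  grip: [15,15]

```text
time: 28.75
tcp_pos: [0.5355, -0.1517, 0.0477]
eef_rot: [[-0.117, 0.993, 0.0], [0.993, 0.117, 0.0], [0.0, 0.0, -1.0]]
force: [-1.7, 0.7, 5.8]
grip_width: 0.023
grasp_force: 59.8
```

Call:
arm_command:
  xyz:
    - [0,0,0.003]
    - [0,0,0]
    - [0,0,0]
    - [0,0,0]
    - [0,0,0.05]
    - [0,0,0.12]
    - [0,0,0.15]
    - [0,0,0.1]
    - [0.0177,0.101,0]
    - [0.0177,0.101,0]
    - [0.0177,0.101,0]
    - [0.0177,0.101,0]
    - [0.0177,0.101,0]
    - [0.0177,0.101,0]
    - [0.0177,0.101,0]
    - [0.0177,0.101,0]
    - [0.0177,0.101,0]
    - [0.0177,0.101,0]
    - [0.0177,0.101,0]
    - [0,0,0]
  rot:
    - [0,0,0]
    - [0,0,0]
    - [0,0,0]
    - [0,0,0]
    - [0,0,0]
    - [0,0,0]
    - [0,0,0]
    - [0,0,0]
    - [0,0,0.0404]
    - [0,0,0.0404]
    - [0,0,0.0404]
    - [0,0,0.0404]
    - [0,0,0.0404]
    - [0,0,0.0404]
    - [0,0,0.0404]
    - [0,0,0.0404]
    - [0,0,0.0404]
    - [0,0,0.0404]
    - [0,0,0.0404]
    - [0,0,0]
  grip: [15,40,40,40,40,40,50,60,60,60,60,60,60,60,60,60,60,60,60,60]

```text
time: 30.75
tcp_pos: [0.5934, 0.1882, 0.1751]
eef_rot: [[-0.999, 0.048, 0.001], [0.048, 0.999, 0.004], [-0.001, 0.004, -1.0]]
force: [-0.5, -0.1, 0.5]
grip_width: 0.0601
grasp_force: 0.0
```

Call:
arm_command:
  xyz:
    - [0,0,0]
    - [0,0,-0.12]
    - [0,0,-0.14]
    - [0,0,-0.12]
    - [0,0,-0.07]
    - [0,0,-0.04]
    - [0,0,-0.03]
    - [0,0,0]
    - [0,0,0]
  rot:
    - [0,0,0]
    - [0,0,0]
    - [0,0,0]
    - [0,0,0]
    - [0,0,0]
    - [0,0,0]
    - [0,0,0]
    - [0,0,0]
    - [0,0,0]
  grip: [60,60,60,60,60,60,60,60,60]

```text
time: 31.65
tcp_pos: [0.5947, 0.1817, 0.019]
eef_rot: [[-0.998, 0.058, 0.002], [0.058, 0.998, 0.0], [-0.002, 0.0, -1.0]]
force: [0.2, 0.6, 0.4]
grip_width: 0.0598
grasp_force: 0.0
```

Call:
arm_command:
  xyz:
    - [-0.002,0,-0.002]
    - [0,0,0]
    - [0,0,0]
    - [0,0,0]
    - [0,0,0]
    - [0,0,0]
    - [0,0,0]
  rot:
    - [0,0,0]
    - [0,0,0]
    - [0,0,0]
    - [0,0,0]
    - [0,0,0]
    - [0,0,0]
    - [0,0,0]
  grip: [60,15,15,15,15,15,15]

```text
time: 32.35
tcp_pos: [0.5937, 0.1818, 0.0179]
eef_rot: [[-0.998, 0.058, 0.001], [0.058, 0.998, 0.0], [-0.001, 0.0, -1.0]]
force: [-0.9, 0.1, 5.5]
grip_width: 0.0224
grasp_force: 58.8
```

Call:
arm_command:
  xyz:
    - [0,0,0.06]
    - [0,0,0.12]
    - [0,0,0.14]
    - [0,0,0.12]
    - [-0.0165,-0.1118,0]
    - [-0.0165,-0.1118,0]
    - [-0.0165,-0.1118,0]
    - [-0.0165,-0.1118,0]
    - [-0.0165,-0.1118,0]
    - [-0.0165,-0.1118,0]
    - [-0.0165,-0.1118,0]
    - [-0.0165,-0.1118,0]
    - [-0.0165,-0.1118,0]
    - [-0.0165,-0.1118,0]
    - [-0.0165,-0.1118,0]
    - [0,0,0]
    - [0,0,-0.1]
    - [0,0,-0.1]
    - [0,0,0]
    - [0,0,0]
  rot:
    - [0,0,0]
    - [0,0,0]
    - [0,0,0]
    - [0,0,0]
    - [0,0,-0.0404]
    - [0,0,-0.0404]
    - [0,0,-0.0404]
    - [0,0,-0.0404]
    - [0,0,-0.0404]
    - [0,0,-0.0404]
    - [0,0,-0.0404]
    - [0,0,-0.0404]
    - [0,0,-0.0404]
    - [0,0,-0.0404]
    - [0,0,-0.0404]
    - [0,0,0]
    - [0,0,0]
    - [0,0,0]
    - [0,0,0]
    - [0,0,0]
  grip: [15,15,15,15,15,15,15,15,15,15,15,15,15,15,15,15,15,15,15,15]

```text
time: 34.35
tcp_pos: [0.5383, -0.1866, 0.089]
eef_rot: [[-0.118, 0.993, -0.002], [0.993, 0.118, 0.001], [0.001, -0.002, -1.0]]
force: [0.7, -0.4, 0.3]
grip_width: 0.0228
grasp_force: 59.0
```

Call:
arm_command:
  xyz:
    - [0.0025,0.001,-0.03]
    - [0,0,-0.025]
    - [0,0,-0.01]
    - [0,0,-0.01]
    - [0,0,-0.01]
    - [0,0,0]
  rot:
    - [0,0,0]
    - [0,0,0]
    - [0,0,0]
    - [0,0,0]
    - [0,0,0]
    - [0,0,0]
  grip: [15,15,15,15,15,15]

```text
time: 34.95
tcp_pos: [0.5394, -0.1864, 0.0635]
eef_rot: [[-0.117, 0.993, -0.0], [0.993, 0.117, 0.001], [0.001, -0.0, -1.0]]
force: [0.9, 1.3, 0.1]
grip_width: 0.0227
grasp_force: 59.0
```

Call:
arm_command:
  xyz:
    - [0,0,-0.012]
    - [0,0,0]
  rot:
    - [0,0,0]
    - [0,0,0]
  grip: [15,15]

```text
time: 35.15
tcp_pos: [0.5393, -0.1865, 0.0597]
eef_rot: [[-0.117, 0.993, -0.0], [0.993, 0.117, 0.0], [0.0, -0.0, -1.0]]
force: [-0.1, 1.4, -0.7]
grip_width: 0.0226
grasp_force: 59.0
```

Call:
arm_command:
  xyz:
    - [0,-0.001,-0.012]
    - [0,0,-0.012]
    - [0,0,-0.012]
    - [0,0,-0.004]
    - [0,0,0]
  rot:
    - [0,0,0]
    - [0,0,0]
    - [0,0,0]
    - [0,0,0]
    - [0,0,0]
  grip: [15,15,15,15,15]

```text
time: 35.65
tcp_pos: [0.5392, -0.1866, 0.0477]
eef_rot: [[-0.117, 0.993, -0.001], [0.993, 0.117, 0.001], [0.001, -0.001, -1.0]]
force: [0.9, 5.3, -1.1]
grip_width: 0.0223
grasp_force: 59.0
```

Call:
arm_command:
  xyz:
    - [0,0,-0.004]
    - [0,0,0]
  rot:
    - [0,0,0]
    - [0,0,0]
  grip: [15,15]

```text
time: 35.85
tcp_pos: [0.5392, -0.1866, 0.0475]
eef_rot: [[-0.117, 0.993, -0.0], [0.993, 0.117, 0.001], [0.001, -0.0, -1.0]]
force: [-3.0, 6.1, 6.1]
grip_width: 0.0224
grasp_force: 60.1
```

Call:
arm_command:
  xyz:
    - [0,0,0.003]
    - [0,0,0]
    - [0,0,0]
    - [0,0,0]
    - [0,0,0.05]
    - [0,0,0.12]
    - [0,0,0.15]
    - [0,0,0.1]
    - [0.0273,0.1109,0]
    - [0.0273,0.1109,0]
    - [0.0273,0.1109,0]
    - [0.0273,0.1109,0]
    - [0.0273,0.1109,0]
    - [0.0273,0.1109,0]
    - [0.0273,0.1109,0]
    - [0.0273,0.1109,0]
    - [0.0273,0.1109,0]
    - [0.0273,0.1109,0]
    - [0.0273,0.1109,0]
    - [0,0,0]
  rot:
    - [0,0,0]
    - [0,0,0]
    - [0,0,0]
    - [0,0,0]
    - [0,0,0]
    - [0,0,0]
    - [0,0,0]
    - [0,0,0]
    - [0,0,0.0404]
    - [0,0,0.0404]
    - [0,0,0.0404]
    - [0,0,0.0404]
    - [0,0,0.0404]
    - [0,0,0.0404]
    - [0,0,0.0404]
    - [0,0,0.0404]
    - [0,0,0.0404]
    - [0,0,0.0404]
    - [0,0,0.0404]
    - [0,0,0]
  grip: [15,40,40,40,40,40,50,60,60,60,60,60,60,60,60,60,60,60,60,60]

```text
time: 37.85
tcp_pos: [0.6296, 0.1859, 0.1751]
eef_rot: [[-0.999, 0.048, 0.002], [0.048, 0.999, 0.004], [-0.001, 0.004, -1.0]]
force: [0.1, 1.0, -1.1]
grip_width: 0.0602
grasp_force: 0.0
```

Call:
arm_command:
  xyz:
    - [0,0,0]
    - [0,0,-0.12]
    - [0,0,-0.14]
    - [0,0,-0.12]
    - [0,0,-0.07]
    - [0,0,-0.04]
    - [0,0,-0.03]
    - [0,0,0]
    - [0,0,0]
  rot:
    - [0,0,0]
    - [0,0,0]
    - [0,0,0]
    - [0,0,0]
    - [0,0,0]
    - [0,0,0]
    - [0,0,0]
    - [0,0,0]
    - [0,0,0]
  grip: [60,60,60,60,60,60,60,60,60]

```text
time: 38.75
tcp_pos: [0.6306, 0.1787, 0.0191]
eef_rot: [[-0.998, 0.058, 0.002], [0.058, 0.998, 0.0], [-0.002, 0.0, -1.0]]
force: [0.2, -0.6, 0.5]
grip_width: 0.0602
grasp_force: 0.0
```

Run:
```python
from h import *
g=grab('side');h=grab('scene')
for n,f in(('side',g),('scene',h)):
  for r in manip.trace('vial1',f)[:10]: print(n,round(r['conf'],2),np.round(r['rect']))
P=[[.523,-.0443,.085],[.5352,-.1512,.085],[.5393,-.186,.085]];print(np.round(proj(g,P)),np.round(proj(h,P)))
```

```text
side 0.9 [240. 220. 254. 245.]
side 0.77 [334. 227. 352. 254.]
side 0.68 [309. 228. 320. 257.]
side 0.66 [273. 211. 285. 241.]
side 0.65 [289. 134. 303. 160.]
side 0.6 [296. 166. 301. 184.]
side 0.52 [225. 249. 237. 270.]
side 0.48 [141. 120. 361. 217.]
scene 0.63 [199. 223. 203. 236.]
scene 0.55 [261. 238. 274. 261.]
scene 0.54 [327. 177. 336. 193.]
scene 0.5 [320. 182. 326. 197.]
scene 0.5 [254. 222. 263. 242.]
scene 0.49 [230. 213. 242. 237.]
[[297. 172.]
 [295. 145.]
 [294. 137.]] [[298. 201.]
 [321. 187.]
 [328. 183.]]
```

Call:
arm_command:
  xyz:
    - [0,0,-0.002]
    - [0,0,0]
    - [0,0,0]
    - [0,0,0]
    - [0,0,0]
    - [0,0,0]
    - [0,0,0]
  rot:
    - [0,0,0]
    - [0,0,0]
    - [0,0,0]
    - [0,0,0]
    - [0,0,0]
    - [0,0,0]
    - [0,0,0]
  grip: [60,15,15,15,15,15,15]

```text
time: 39.65
tcp_pos: [0.6298, 0.1788, 0.0175]
eef_rot: [[-0.998, 0.058, 0.001], [0.058, 0.998, 0.0], [-0.0, 0.0, -1.0]]
force: [0.4, -0.7, 2.9]
grip_width: 0.0227
grasp_force: 58.9
```

Call:
arm_command:
  xyz:
    - [0,0,0.06]
    - [0,0,0.12]
    - [0,0,0.14]
    - [0,0,0.12]
    - [-0.0264,-0.1215,0]
    - [-0.0264,-0.1215,0]
    - [-0.0264,-0.1215,0]
    - [-0.0264,-0.1215,0]
    - [-0.0264,-0.1215,0]
    - [-0.0264,-0.1215,0]
    - [-0.0264,-0.1215,0]
    - [-0.0264,-0.1215,0]
    - [-0.0264,-0.1215,0]
    - [-0.0264,-0.1215,0]
    - [-0.0264,-0.1215,0]
    - [0,0,0]
    - [0,0,-0.1]
    - [0,0,-0.1]
    - [0,0,0]
    - [0,0,0]
  rot:
    - [0,0,0]
    - [0,0,0]
    - [0,0,0]
    - [0,0,0]
    - [0,0,-0.0404]
    - [0,0,-0.0404]
    - [0,0,-0.0404]
    - [0,0,-0.0404]
    - [0,0,-0.0404]
    - [0,0,-0.0404]
    - [0,0,-0.0404]
    - [0,0,-0.0404]
    - [0,0,-0.0404]
    - [0,0,-0.0404]
    - [0,0,-0.0404]
    - [0,0,0]
    - [0,0,0]
    - [0,0,0]
    - [0,0,0]
    - [0,0,0]
  grip: [15,15,15,15,15,15,15,15,15,15,15,15,15,15,15,15,15,15,15,15]

```text
time: 41.65
tcp_pos: [0.5422, -0.2216, 0.0897]
eef_rot: [[-0.117, 0.993, -0.001], [0.993, 0.117, 0.001], [0.001, -0.001, -1.0]]
force: [1.1, -1.0, -0.5]
grip_width: 0.0225
grasp_force: 59.0
```

Call:
arm_command:
  xyz:
    - [0.0025,0.001,-0.03]
    - [0,0,-0.025]
    - [0,0,-0.012]
    - [0,0,-0.01]
    - [0,0,-0.01]
    - [0,0,0]
  rot:
    - [0,0,0]
    - [0,0,0]
    - [0,0,0]
    - [0,0,0]
    - [0,0,0]
    - [0,0,0]
  grip: [15,15,15,15,15,15]

```text
time: 42.25
tcp_pos: [0.5428, -0.2218, 0.0627]
eef_rot: [[-0.117, 0.993, -0.001], [0.993, 0.117, 0.0], [0.0, -0.001, -1.0]]
force: [-0.1, -0.2, -0.9]
grip_width: 0.0227
grasp_force: 59.0
```

Call:
arm_command:
  xyz:
    - [0,0,-0.012]
    - [0,0,0]
  rot:
    - [0,0,0]
    - [0,0,0]
  grip: [15,15]

```text
time: 42.45
tcp_pos: [0.5429, -0.2218, 0.0591]
eef_rot: [[-0.117, 0.993, -0.001], [0.993, 0.117, 0.0], [0.0, -0.0, -1.0]]
force: [-0.7, -0.4, -0.4]
grip_width: 0.0227
grasp_force: 59.0
```

Call:
arm_command:
  xyz:
    - [0,0,-0.012]
    - [0,0,-0.012]
    - [0,0,-0.012]
    - [0,0,-0.003]
    - [0,0,0]
  rot:
    - [0,0,0]
    - [0,0,0]
    - [0,0,0]
    - [0,0,0]
    - [0,0,0]
  grip: [15,15,15,15,15]

```text
time: 42.95
tcp_pos: [0.5429, -0.2218, 0.0475]
eef_rot: [[-0.117, 0.993, -0.001], [0.993, 0.117, 0.0], [0.0, -0.001, -1.0]]
force: [0.4, 0.6, 0.0]
grip_width: 0.0227
grasp_force: 59.0
```

Call:
arm_command:
  xyz:
    - [0,0,-0.004]
    - [0,0,0]
  rot:
    - [0,0,0]
    - [0,0,0]
  grip: [15,15]

```text
time: 43.15
tcp_pos: [0.5433, -0.222, 0.0469]
eef_rot: [[-0.117, 0.993, 0.0], [0.993, 0.117, -0.0], [-0.0, 0.0, -1.0]]
force: [-1.0, -0.3, 2.9]
grip_width: 0.0229
grasp_force: 59.4
```

Call:
arm_command:
  xyz:
    - [0,0,0.003]
    - [0,0,0]
    - [0,0,0]
    - [0,0,0]
    - [0,0,0.05]
    - [0,0,0.12]
    - [0,0,0.15]
    - [0,0,0.15]
    - [0.005,-0.0495,0.042]
    - [0.005,-0.0495,0.042]
    - [0.005,-0.0495,0.042]
    - [0.005,-0.0495,0.042]
    - [0.005,-0.0495,0.042]
    - [0.005,-0.0495,0.042]
    - [0.005,-0.0495,0.042]
    - [0.005,-0.0495,0.042]
    - [0.005,-0.0495,0.042]
    - [0.005,-0.0495,0.042]
    - [0.005,-0.0495,0.042]
    - [0.005,-0.0495,0.042]
  rot:
    - [0,0,0]
    - [0,0,0]
    - [0,0,0]
    - [0,0,0]
    - [0,0,0]
    - [0,0,0]
    - [0,0,0]
    - [0,0,0]
    - [0,0,-0.0447]
    - [0,0,-0.0447]
    - [0,0,-0.0447]
    - [0,0,-0.0447]
    - [0,0,-0.0447]
    - [0,0,-0.0447]
    - [0,0,-0.0447]
    - [0,0,-0.0447]
    - [0,0,-0.0447]
    - [0,0,-0.0447]
    - [0,0,-0.0447]
    - [0,0,-0.0447]
  grip: [15,40,40,40,40,40,50,60,60,60,60,60,60,60,60,60,60,60,60,60]

```text
time: 45.15
tcp_pos: [0.561, -0.4004, 0.3415]
eef_rot: [[1.0, -0.003, 0.001], [-0.003, -1.0, -0.0], [0.001, 0.0, -1.0]]
force: [-0.2, -0.4, 0.1]
grip_width: 0.0603
grasp_force: 0.0
```

Call:
arm_command:
  xyz:
    - [0,0,0]
    - [0,0,0]
    - [0,0,0]
  rot:
    - [0,0,0]
    - [0,0,0]
    - [0,0,0]
  grip: [60,60,60]

```text
time: 45.45
tcp_pos: [0.5612, -0.3987, 0.3392]
eef_rot: [[1.0, 0.006, -0.0], [0.006, -1.0, 0.002], [-0.0, -0.002, -1.0]]
force: [0.2, 0.2, 0.7]
grip_width: 0.0598
grasp_force: 0.0
```

Run:
```python
from h import *
np.set_printoptions(suppress=True,precision=4)
s=st();print(np.round(s['eef_rot'],3));g=grab('wrist','w4.png')
np.savez('w4.npz',K=g['K'],extrinsics=g['extrinsics'])
for r in manip.trace('lid',g)[:2]:
    m=r['mask'].astype(np.uint8);print(r['conf'],r['rect'],cv2.minAreaRect(cv2.findNonZero(m)))
cv2.imwrite('pics/w4c.png',cv2.resize(g['pixels'],(800,600),interpolation=cv2.INTER_CUBIC)[:,:,::-1])
# expected fin ends if unmoved
print(proj(g,[[.485,-.406,.082],[.581,-.406,.082]])/.64)
```

```text
45.45 [ 0.5612 -0.3987  0.3392] [0.2 0.2 0.7] 0.0598 0.0
[[ 1.     0.006 -0.   ]
 [ 0.006 -1.     0.002]
 [-0.    -0.002 -1.   ]]
0.69 [226.4, 112.3, 286.4, 259.7] ((258.0, 185.5), (143.0, 58.0), 90.0)
0.57 [96.5, 158.1, 121.7, 178.2] ((109.31034088134766, 168.27586364746094), (18.56953239440918, 26.740129470825195), 68.19859313964844)
[[416.2376 324.1162]
 [417.6046 217.7266]]
```

View pics/w4c.png

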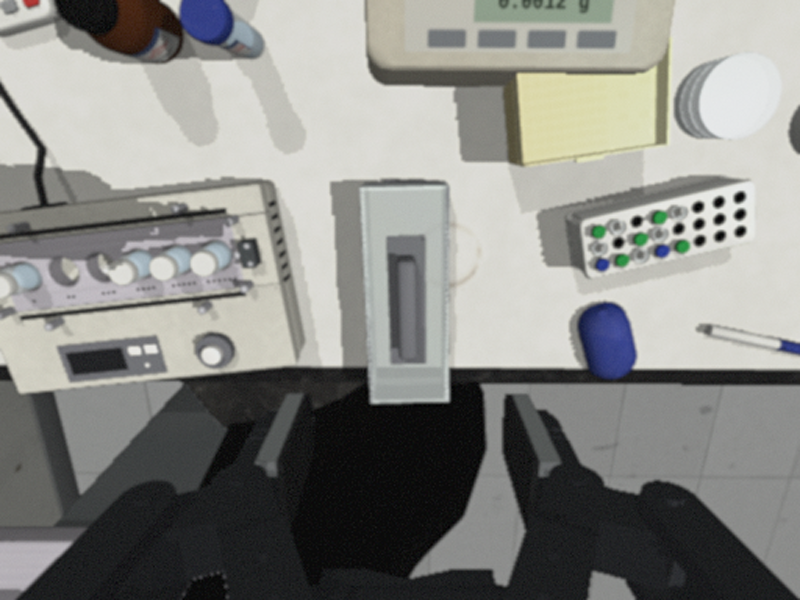

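The lid has been knocked: fin top now (405,257) to (409,360) versus expected (417,218) to (416,324). Vials 1, 4, 5, 6 stand in their wells.

Run:
```python
from h import *
np.set_printoptions(suppress=True,precision=4)
f=dict(np.load('w4.npz'))
a,b=[atz(f,np.array(p)/1.5625,.082)[:2] for p in [(405,257),(410,360)]]
print('fin',a,b,(a+b)/2,np.linalg.norm(a-b),'az',np.degrees(np.arctan2(*(a-b)[::-1])))
c=[atz(f,np.array(p)/1.5625,.05)[:2] for p in [(361,186),(448,184),(450,402),(370,404)]]
print('top corners',c,np.mean(c,0),[np.degrees(np.arctan2(*(c[i]-c[j])[::-1])) for i,j in((0,3),(1,2))],np.linalg.norm(c[0]-c[3]),np.linalg.norm(c[0]-c[1]))
img=cv2.imread('pics/w4.png');g=grab('side');h=grab('scene')
for n,q in(('side',g),('scene',h)):
  for r in manip.trace('lid',q)[:1]: print(n,r['conf'],np.round(r['rect']))
# fin segmentation dark gray in neighbourhood
hs=cv2.cvtColor(img,cv2.COLOR_BGR2GRAY)[155:240,240:285]
print(np.array2string(hs[::6,::2],max_line_width=200))
```

```text
fin [ 0.5471 -0.3955] [ 0.4492 -0.4006] [ 0.4982 -0.3981] 0.09799459035736383 az 2.982899907738927
top corners [array([ 0.6038, -0.3559]), array([ 0.606 , -0.4332]), array([ 0.387 , -0.4425]), array([ 0.384 , -0.3599])] [ 0.4952 -0.3979] [np.float64(1.0219434965955014), np.float64(2.429695116090509)] 0.21985792502745566 0.07730832005255597
side 0.17 [331. 131. 334. 140.]
scene 0.62 [345. 164. 422. 211.]
[[189 188 187 177 118 115 117 115 116 115 116 116 118 116 119 117 154 186 188 188 188 179 165]
 [186 188 186 179 118 105 110 117 115 118 118 116 118 117 115 116 153 188 186 188 189 178 161]
 [185 187 188 181 110  73  69  61  78  82  85  88  86 102 119 117 153 189 187 187 188 179 162]
 [186 187 187 185 118  71  70  74 101 112 118 124 116  99 107 115 157 187 187 188 186 181 167]
 [190 187 189 191 126  70  69  75 103 114 120 121 118 101 103 112 155 185 183 186 185 178 163]
 [186 189 187 187 134  72  69  73 100 116 118 122 118 102 101 110 148 189 187 188 190 179 164]
 [186 186 187 189 143  76  70  71  99 115 118 123 119  97 100 111 150 188 188 186 187 178 168]
 [184 186 187 188 157  77  72  67  97 112 118 121 121 102  99 113 150 188 188 187 189 178 168]
 [183 186 186 187 172  81  70  69  91 111 117 118 120 101 101 112 150 187 187 187 188 175 164]
 [182 186 188 187 173  84  71  69  92 112 116 121 120 100 102 106 145 185 188 189 187 176 169]
 [182 188 188 188 176  89  70  67  90 112 117 120 119 104 100 104 143 189 188 185 187 179 170]
 [177 185 185 188 178  99  70  70  85 111 113 117 117 105 102 105 144 187 188 186 188 176 173]
 [179 187 187 188 182 134 117 107  84 109 113 118 116 106 101 104 144 186 188 189 188 177 175]
 [174 185 186 186 187 166 158 160 159 170 175 175 175 173 173 175 180 189 184 187 189 179 181]
 [172 158 160 160 159 159 158 160 157 157 157 157 159 159 158 157 158 160 158 159 157 159 179]]
```

Call:
arm_command:
  xyz:
    - [-0.107,0.001,-0.08]
    - [-0.107,0,-0.12]
    - [0,0,-0.15]
    - [0,0,-0.15]
    - [0,0,-0.15]
    - [0,0,-0.12]
    - [0,0,-0.1]
    - [0,0,-0.07]
    - [0,0,-0.04]
    - [0,0,-0.022]
    - [0,0,0]
    - [0,0,0]
  rot:
    - [0,0,0.0105]
    - [0,0,0]
    - [0,0,0]
    - [0,0,0]
    - [0,0,0]
    - [0,0,0]
    - [0,0,0]
    - [0,0,0]
    - [0,0,0]
    - [0,0,0]
    - [0,0,0]
    - [0,0,0]
  grip: [60,60,60,60,50,40,40,40,40,40,40,40]

```text
time: 46.95
tcp_pos: [0.4976, -0.4005, 0.0403]
eef_rot: [[0.999, 0.036, 0.002], [0.036, -0.999, -0.001], [0.001, 0.001, -1.0]]
force: [-0.1, -0.5, 0.9]
grip_width: 0.0404
grasp_force: 0.0
```

Call:
arm_command:
  xyz:
    - [0,0,0]
    - [0,0,0]
    - [0,0,0]
    - [0,0,0]
    - [0,0,0]
    - [0,0,0]
  rot:
    - [0,0,0]
    - [0,0,0]
    - [0,0,0]
    - [0,0,0]
    - [0,0,0]
    - [0,0,0]
  grip: [5,5,5,5,5,5]

```text
time: 47.55
tcp_pos: [0.4978, -0.3999, 0.0402]
eef_rot: [[0.999, 0.036, 0.002], [0.036, -0.999, -0.0], [0.002, 0.0, -1.0]]
force: [0.2, 2.3, 6.5]
grip_width: 0.0165
grasp_force: 64.3
```

Call:
arm_command:
  xyz:
    - [0,0,0.03]
    - [0,0,0.08]
    - [0,0,0.13]
    - [0,0,0.15]
    - [0,0,0.15]
    - [0,0,0.12]
    - [0,0,0]
    - [0,0,0]
    - [0,0,0]
  rot:
    - [0,0,0]
    - [0,0,0]
    - [0,0,0]
    - [0,0,0]
    - [0,0,0]
    - [0,0,0]
    - [0,0,0]
    - [0,0,0]
    - [0,0,0]
  grip: [5,5,5,5,5,5,5,5,5]

```text
time: 48.45
tcp_pos: [0.4959, -0.3987, 0.2353]
eef_rot: [[0.999, 0.036, -0.003], [0.036, -0.999, 0.002], [-0.003, -0.002, -1.0]]
force: [-0.3, 0.7, -2.3]
grip_width: 0.017
grasp_force: 63.2
```

Run:
```python
from h import *
st();g=grab('wrist','w5.png')
new=cv2.cvtColor(cv2.resize(g['pixels'],(400,300)),cv2.COLOR_RGB2GRAY).astype(np.float32)
old=cv2.cvtColor(cv2.imread('pics/g5.png')[:300,400:],cv2.COLOR_BGR2GRAY).astype(np.float32)
# match fin region + lid plate, vertical & horizontal shift
for (r0,r1,c0,c1) in [(100,185,170,240),(130,175,180,228),(100,125,165,240)]:
    T=old[r0:r1,c0:c1];S=new[r0-20:r1+20,c0-15:c1+15]
    m=cv2.matchTemplate(cv2.resize(S,None,fx=4,fy=4,interpolation=cv2.INTER_CUBIC),cv2.resize(T,None,fx=4,fy=4,interpolation=cv2.INTER_CUBIC),cv2.TM_CCOEFF_NORMED)
    _,v,_,l=cv2.minMaxLoc(m);print(v,'dx',l[0]/4-15,'dy',l[1]/4-20)
c=np.hstack([old,new]);cv2.imwrite('pics/cmp.png',c)
R=np.array(manip.get_state()['eef_rot']);t=np.array(manip.get_state()['tcp_pos'])
# px per mm at fin top & lid: fin top is .045 below? tool frame
P=lambda x,z:proj(g,[t+R@[x,0,z]])[0]*400/512
for z in (-.01,-.007,.024,.022): print(z,[np.round(P(x,z),1) for x in (-.048,-.046,.0)])
```

```text
48.45 [ 0.4959 -0.3987  0.2353] [-0.3  0.7 -2.3] 0.017 63.2450795173645
0.9820027351379395 dx 0.25 dy -2.75
0.9574459791183472 dx 0.25 dy -3.5
0.9948198199272156 dx 0.5 dy -2.75
-0.01 [array([204.4, 253.2]), array([204.4, 251. ]), array([204.5, 196.9])]
-0.007 [array([204.4, 250.4]), array([204.4, 248.3]), array([204.5, 194.9])]
0.024 [array([204.3, 226.2]), array([204.3, 224.3]), array([204.4, 176.8])]
0.022 [array([204.3, 227.6]), array([204.3, 225.7]), array([204.4, 177.8])][ WARN:0@0.831] global loadsave.cpp:1063 imwrite_ Unsupported depth image for selected encoder is fallbacked to CV_8U.
```

View pics/cmp.png

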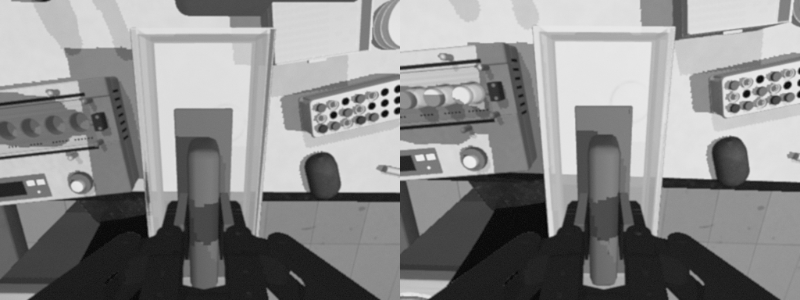

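The left (old) and right (new) in-hand views match closely: fin end (203,138) vs (604,136), far rim row about 30 in both. I'll solve for the small in-hand shift, allowing for the 3 mm higher grip.

Run:
```python
from h import *
from scipy.optimize import brentq
g=grab('wrist');s=manip.get_state();R=np.array(s['eef_rot']);t=np.array(s['tcp_pos'])
row=lambda x,z:proj(g,[t+R@[x,0,z]])[0][1]*400/512
new=cv2.cvtColor(cv2.resize(g['pixels'],(400,300)),cv2.COLOR_RGB2GRAY).astype(np.float32)
old=cv2.cvtColor(cv2.imread('pics/g5.png')[:300,400:],cv2.COLOR_BGR2GRAY).astype(np.float32)
def sh(r0,r1,c0,c1):
    T=old[r0:r1,c0:c1];S=new[r0-8:r1+8,c0-6:c1+6]
    m=cv2.matchTemplate(cv2.resize(S,None,fx=8,fy=8,interpolation=cv2.INTER_CUBIC),cv2.resize(T,None,fx=8,fy=8,interpolation=cv2.INTER_CUBIC),cv2.TM_CCOEFF_NORMED)
    _,v,_,l=cv2.minMaxLoc(m);return v,l[0]/8-6,l[1]/8-8
for nm,box,r_,z in [('plate',(100,118,165,240),108,-.013),('plateR',(100,118,215,242),108,-.013),('plateL',(100,118,166,190),108,-.013),('fin',(128,150,182,224),137,-.043),('rim',(22,42,150,255),30,-.013)]:
    v,dx,dy=sh(*box)
    x0=brentq(lambda x:row(x,z)-r_,-.1,.2);
    x1=brentq(lambda x:row(x,z+.003)-(r_+dy),-.1,.2)
    print(nm,round(v,3),'px',dx,dy,'x old',round(x0,4),'new',round(x1,4),'shift mm',round((x1-x0)*1e3,2))
```

```text
plate 0.995 px 0.375 -2.625 x old 0.0619 new 0.063 shift mm 1.14
plateR 0.998 px -0.125 -2.625 x old 0.0619 new 0.063 shift mm 1.14
plateL 0.999 px 0.875 -2.75 x old 0.0619 new 0.0631 shift mm 1.22
fin 0.936 px 0.125 -3.375 x old 0.052 new 0.0529 shift mm 0.97
rim 0.942 px 6.0 -1.5 x old 0.1041 new 0.1053 shift mm 1.15
```

Call:
arm_command:
  xyz:
    - [0.01,0.074,0]
    - [0.01,0.074,0]
    - [0.01,0.074,0]
    - [0.01,0.074,0]
    - [0.01,0.074,0]
    - [0.01,0.074,0]
    - [0.01,0.074,0]
    - [0.01,0.074,0]
    - [0.01,0.074,0]
    - [0.01,0.074,0]
    - [0.01,0.074,0]
    - [0.01,0.074,0]
    - [0,0,0]
    - [0,0,-0.1]
    - [0,0,-0.08]
    - [0,0,0]
    - [0,0,0]
    - [0,0,0]
  rot:
    - [0,0,0.0437]
    - [0,0,0.0437]
    - [0,0,0.0437]
    - [0,0,0.0437]
    - [0,0,0.0437]
    - [0,0,0.0437]
    - [0,0,0.0437]
    - [0,0,0.0437]
    - [0,0,0.0437]
    - [0,0,0.0437]
    - [0,0,0.0437]
    - [0,0,0.0437]
    - [0,0,0]
    - [0,0,0]
    - [0,0,0]
    - [0,0,0]
    - [0,0,0]
    - [0,0,0]
  grip: [5,5,5,5,5,5,5,5,5,5,5,5,5,5,5,5,5,5]

```text
time: 50.35
tcp_pos: [0.5337, -0.1341, 0.1841]
eef_rot: [[-0.111, 0.994, 0.002], [0.994, 0.111, -0.0], [-0.001, 0.001, -1.0]]
force: [0.1, 0.1, -2.4]
grip_width: 0.0167
grasp_force: 63.1
```

Call:
arm_command:
  xyz:
    - [-0.0027,0.0063,-0.06]
    - [0,0,-0.08]
    - [0,0,-0.04]
    - [0,0,0]
    - [0,0,0]
  rot:
    - [0,0,0]
    - [0,0,0]
    - [0,0,0]
    - [0,0,0]
    - [0,0,0]
  grip: [5,5,5,5,5]

```text
time: 50.85
tcp_pos: [0.5328, -0.1319, 0.13]
eef_rot: [[-0.112, 0.994, 0.001], [0.994, 0.112, -0.0], [-0.0, 0.001, -1.0]]
force: [-0.0, -0.3, -2.1]
grip_width: 0.0167
grasp_force: 63.1
```

Aligned; lowering onto the pins in small steps.

Call:
arm_command:
  xyz:
    - [0,-0.001,-0.01]
    - [0,0,-0.01]
    - [0,0,-0.01]
    - [0,0,0]
  rot:
    - [0,0,0]
    - [0,0,0]
    - [0,0,0]
    - [0,0,0]
  grip: [5,5,5,5]

```text
time: 51.25
tcp_pos: [0.5319, -0.1317, 0.1198]
eef_rot: [[-0.112, 0.994, -0.001], [0.994, 0.112, 0.0], [0.0, -0.0, -1.0]]
force: [-0.5, 0.2, -2.3]
grip_width: 0.0166
grasp_force: 63.1
```

Call:
arm_command:
  xyz:
    - [0,0,-0.01]
    - [0,0,-0.008]
    - [0,0,0]
  rot:
    - [0,0,0]
    - [0,0,0]
    - [0,0,0]
  grip: [5,5,5]

```text
time: 51.55
tcp_pos: [0.5324, -0.1318, 0.1145]
eef_rot: [[-0.112, 0.994, 0.0], [0.994, 0.112, -0.0], [-0.0, 0.0, -1.0]]
force: [0.4, -1.5, -2.5]
grip_width: 0.0167
grasp_force: 63.1
```

Call:
arm_command:
  xyz:
    - [0,0,-0.008]
    - [0,0,-0.004]
    - [0,0,0]
  rot:
    - [0,0,0]
    - [0,0,0]
    - [0,0,0]
  grip: [5,5,5]

```text
time: 51.85
tcp_pos: [0.5325, -0.132, 0.1112]
eef_rot: [[-0.112, 0.994, 0.001], [0.994, 0.112, -0.0], [-0.0, 0.001, -1.0]]
force: [1.4, -1.2, -2.7]
grip_width: 0.0163
grasp_force: 63.2
```

Call:
arm_command:
  xyz:
    - [0,0,-0.006]
    - [0,0,-0.006]
    - [0,0,0]
  rot:
    - [0,0,0]
    - [0,0,0]
    - [0,0,0]
  grip: [5,5,5]

```text
time: 52.15
tcp_pos: [0.533, -0.1325, 0.1084]
eef_rot: [[-0.111, 0.994, 0.002], [0.994, 0.111, -0.0], [-0.001, 0.002, -1.0]]
force: [1.0, -2.0, 4.3]
grip_width: 0.0167
grasp_force: 64.0
```

Call:
arm_command:
  xyz:
    - [0,0,-0.005]
    - [0,0,-0.005]
    - [0,0,0]
  rot:
    - [0,0,0]
    - [0,0,0]
    - [0,0,0]
  grip: [5,5,5]

```text
time: 52.45
tcp_pos: [0.5322, -0.1328, 0.1044]
eef_rot: [[-0.111, 0.994, 0.001], [0.994, 0.111, -0.001], [-0.001, 0.001, -1.0]]
force: [1.9, -4.4, -3.5]
grip_width: 0.0167
grasp_force: 63.0
```

Call:
arm_command:
  xyz:
    - [0,0,-0.005]
    - [0,0,0]
  rot:
    - [0,0,0]
    - [0,0,0]
  grip: [5,5]

```text
time: 52.65
tcp_pos: [0.5315, -0.1321, 0.1021]
eef_rot: [[-0.112, 0.994, -0.001], [0.994, 0.112, -0.001], [-0.0, -0.001, -1.0]]
force: [2.5, -3.8, -7.4]
grip_width: 0.0162
grasp_force: 62.4
```

Call:
arm_command:
  xyz:
    - [0,0,-0.006]
    - [0,0,0]
  rot:
    - [0,0,0]
    - [0,0,0]
  grip: [5,5]

```text
time: 52.85
tcp_pos: [0.5314, -0.132, 0.1018]
eef_rot: [[-0.112, 0.994, -0.001], [0.994, 0.112, 0.0], [0.0, -0.001, -1.0]]
force: [-4.0, -2.4, 6.1]
grip_width: 0.0168
grasp_force: 64.3
```

Call:
arm_command:
  xyz:
    - [0,0,-0.006]
    - [0,0,0]
  rot:
    - [0,0,0]
    - [0,0,0]
  grip: [5,5]

```text
time: 53.05
tcp_pos: [0.5314, -0.1319, 0.1017]
eef_rot: [[-0.112, 0.994, -0.001], [0.994, 0.112, 0.001], [0.001, -0.001, -1.0]]
force: [-9.9, -0.0, 21.1]
grip_width: 0.0166
grasp_force: 66.3
```

Call:
arm_command:
  xyz:
    - [0,0,0.006]
    - [0,0,0]
    - [0,0,0]
    - [0,0,0]
    - [0,0,0.06]
    - [0,0,0.12]
    - [0,0,0.14]
    - [-0.09,-0.09,0]
    - [-0.09,-0.09,0]
    - [-0.09,-0.09,0]
    - [0,0,0]
    - [0,0,-0.1]
    - [0,0,-0.12]
    - [0,0,-0.1]
    - [0,0,0]
    - [0,0,0]
  rot:
    - [0,0,0]
    - [0,0,0]
    - [0,0,0]
    - [0,0,0]
    - [0,0,0]
    - [0,0,0]
    - [0,0,0]
    - [0,0,0]
    - [0,0,0]
    - [0,0,0]
    - [0,0,0]
    - [0,0,0]
    - [0,0,0]
    - [0,0,0]
    - [0,0,0]
    - [0,0,0]
  grip: [5,40,40,40,40,40,40,5,0,0,0,0,0,0,0,0]

```text
time: 54.65
tcp_pos: [0.4512, -0.2123, 0.1012]
eef_rot: [[-0.112, 0.994, -0.001], [0.994, 0.112, 0.001], [0.001, -0.001, -1.0]]
force: [0.2, 0.0, -0.0]
grip_width: -0.0002
grasp_force: 0.0
```

Run:
```python
from h import *
np.set_printoptions(suppress=True,precision=4)
s=st();g=grab('side','s9.png');h=grab('scene')
for n,q in(('side',g),('scene',h)):
  for r in manip.trace('lid',q)[:1]: print(n,round(r['conf'],2),np.round(r['rect']))
f0=dict(np.load('w2.npz'))
# lid vs initial side picture: difference in lid area
a=cv2.imread('pics/side0.png').astype(int)[110:195,270:325];b=cv2.imread('pics/s9.png').astype(int)[110:195,270:325]
A=np.float32(a.mean(2));B=np.float32(b.mean(2));print('phase shift',cv2.phaseCorrelate(A[10:,:],B[10:,:]))
for r in ((0,30),(30,60),(60,85)): print(r,cv2.phaseCorrelate(A[r[0]:r[1]].copy(),B[r[0]:r[1]].copy()))
```

```text
54.65 [ 0.4512 -0.2123  0.1012] [ 0.2  0.  -0. ] -0.0002 0.0
side 0.93 [277. 112. 322. 187.]
scene 0.93 [284. 163. 353. 221.]
phase shift ((0.20972426534277844, 0.5232296764788344), 0.7548408648173014)
(0, 30) ((0.2867139868830968, -0.047479389569543784), 0.9945747401979235)
(30, 60) ((0.24328423885875594, 0.022787365206454524), 0.8007974865701464)
(60, 85) ((0.39801168811339593, 0.5548930506994605), 0.7831081433296203)
```

Call:
arm_command:
  xyz:
    - [0,0,-0.05]
    - [0,0,-0.05]
    - [0,0,-0.025]
    - [0,0,0]
  rot:
    - [0,0,0]
    - [0,0,0]
    - [0,0,0]
    - [0,0,0]
  grip: [0,0,0,0]

```text
time: 55.25
tcp_pos: [0.4509, -0.2126, 0.0636]
eef_rot: [[-0.112, 0.994, -0.001], [0.994, 0.112, 0.0], [0.0, -0.0, -1.0]]
force: [-0.8, 0.5, 0.5]
grip_width: -0.0001
grasp_force: 0.0
```

Call:
arm_command:
  xyz:
    - [0,0,-0.007]
    - [0,0,0]
  rot:
    - [0,0,0]
    - [0,0,0]
  grip: [0,0]

```text
time: 55.45
tcp_pos: [0.4516, -0.213, 0.0622]
eef_rot: [[-0.112, 0.994, 0.001], [0.994, 0.112, -0.0], [-0.0, 0.001, -1.0]]
force: [-0.7, 0.1, 0.4]
grip_width: 0.0005
grasp_force: 0.0
```

Call:
arm_command:
  xyz:
    - [0,0,-0.007]
    - [0,0,0]
  rot:
    - [0,0,0]
    - [0,0,0]
  grip: [0,0]

```text
time: 55.65
tcp_pos: [0.4516, -0.213, 0.0598]
eef_rot: [[-0.112, 0.994, 0.001], [0.994, 0.112, -0.0], [-0.001, 0.001, -1.0]]
force: [0.4, -0.5, 1.7]
grip_width: -0.0001
grasp_force: 0.6
```

Call:
arm_command:
  xyz:
    - [0,0,-0.007]
    - [0,0,0]
  rot:
    - [0,0,0]
    - [0,0,0]
  grip: [0,0]

```text
time: 55.85
tcp_pos: [0.4516, -0.213, 0.0576]
eef_rot: [[-0.112, 0.994, 0.001], [0.994, 0.112, -0.0], [-0.0, 0.001, -1.0]]
force: [0.7, -0.1, 2.6]
grip_width: 0.0
grasp_force: 1.3
```

Call:
arm_command:
  xyz:
    - [0,0,-0.007]
    - [0,0,0]
  rot:
    - [0,0,0]
    - [0,0,0]
  grip: [0,0]

```text
time: 56.05
tcp_pos: [0.4516, -0.213, 0.0559]
eef_rot: [[-0.112, 0.994, 0.001], [0.994, 0.112, -0.0], [-0.0, 0.001, -1.0]]
force: [-0.8, 0.1, 7.6]
grip_width: 0.0002
grasp_force: 3.8
```

Call:
arm_command:
  xyz:
    - [0,0,-0.005]
    - [0,0,0]
    - [0,0,0]
  rot:
    - [0,0,0]
    - [0,0,0]
    - [0,0,0]
  grip: [0,0,0]

```text
time: 56.35
tcp_pos: [0.4517, -0.213, 0.0556]
eef_rot: [[-0.112, 0.994, 0.001], [0.994, 0.112, 0.0], [0.0, 0.001, -1.0]]
force: [-4.3, 3.1, 22.0]
grip_width: 0.0002
grasp_force: 10.8
```

Call:
arm_command:
  xyz:
    - [0,0,0.02]
    - [0,0,0.08]
    - [0,0,0.14]
    - [0,0,0.15]
    - [0,0,0.15]
    - [0,0,0]
    - [0,0,0]
    - [0,0,0]
  rot:
    - [0,0,0]
    - [0,0,0]
    - [0,0,0]
    - [0,0,0]
    - [0,0,0]
    - [0,0,0]
    - [0,0,0]
    - [0,0,0]
  grip: [0,0,0,0,0,0,0,0]

```text
time: 57.15
tcp_pos: [0.4499, -0.2122, 0.2144]
eef_rot: [[-0.112, 0.994, -0.003], [0.994, 0.112, 0.001], [0.001, -0.002, -1.0]]
force: [-0.5, 0.6, -0.7]
grip_width: 0.0003
grasp_force: 0.0
```

Run:
```python
from h import *
st();g=grab('side','s10.png')
for r in manip.trace('lid',g)[:1]: print(round(r['conf'],2),np.round(r['rect']))
A,B=[np.float32(cv2.imread(p).mean(2))[112:190,272:325] for p in('pics/side0.png','pics/s10.png')]
for r in ((0,30),(30,60)): print(cv2.phaseCorrelate(A[r[0]:r[1]].copy(),B[r[0]:r[1]].copy()))
print(manip.job_done())
```

```text
57.15 [ 0.4499 -0.2122  0.2144] [-0.5  0.6 -0.7] 0.0003 0.0
0.63 [280. 113. 321. 186.]
((0.38021377005123114, 0.13385378911605628), 0.9549869382822955)
((0.21890606433803939, 0.02301345712621128), 0.839335451008361)
the job is handed in; nothing more can be done
None
```

The job is handed in at about 57 s of robot time, with no verdict returned: vials 1, 4, 5 and 6 went into their wells (nests 2 and 3 were empty), the lid was knocked on the bench but re-found and pressed home, and the start button was pressed to its stop and released.

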